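# Mix a settled reagent by inversion and rack it

### The job

One reagent bottle has been left out on the bench and its contents have settled. Pick it up, tip it upside down so that the cap points steeply downward and keep it so for about two seconds to loosen the sediment, then turn it upright again and set it down in whichever cup of the bottle caddy is empty. Do not drop it, and leave the two bottles already in the caddy standing where they are.

Things in the scene. Friction and masses are not known exactly. Their poses are not given: they have to be found in the camera images.
- bottle_out: the reagent bottle left out on the bench: closed amber bottle with a dark blue dropper-style screw cap, upright, 128 mm tall, about 0.15 kg. Straight round body 45 mm in diameter up to about 75 mm, then rounded shoulders up to 94 mm, then neck and cap 23 mm in diameter up to the top. Origin at the centre of its underside, z along its axis towards the cap
- bottle_in_1: one of the two bottles standing in the caddy, same shape as bottle_out; origin at the centre of its underside, z towards the cap
- bottle_in_2: one of the two bottles standing in the caddy, same shape as bottle_out; origin at the centre of its underside, z towards the cap
- caddy: bench bottle caddy, fixed: steel tray 96 mm (x) by 350 mm (y) with a 16 mm rim, and a wire handle loop 50 mm high at each y end; it carries three cups in a row along its y axis, 120 mm apart, the middle one at its centre. Origin at the centre of its underside
- cup_1_floor (a point): one of the three identical grey moulded plastic cups fixed in the caddy (75 mm across the flared rim, bore 56 mm wide at the bottom and 66 mm at the mouth, 34 mm high, standing on the 4 mm tray plate). This point is the centre of the cup's inner floor, where a bottle's underside rests, 29 mm below the rim; z up. Two cups hold bottles at the start, one is empty
- cup_2_floor (a point): one of the three identical grey moulded plastic cups fixed in the caddy (75 mm across the flared rim, bore 56 mm wide at the bottom and 66 mm at the mouth, 34 mm high, standing on the 4 mm tray plate). This point is the centre of the cup's inner floor, where a bottle's underside rests, 29 mm below the rim; z up. Two cups hold bottles at the start, one is empty
- cup_3_floor (a point): one of the three identical grey moulded plastic cups fixed in the caddy (75 mm across the flared rim, bore 56 mm wide at the bottom and 66 mm at the mouth, 34 mm high, standing on the 4 mm tray plate). This point is the centre of the cup's inner floor, where a bottle's underside rests, 29 mm below the rim; z up. Two cups hold bottles at the start, one is empty
There are look-alikes about, which are no part of the job. What is shaped like the bottle_out but green or yellow is not meant.

How it is judged:
On the way:
1. the bottle is held upside down, its axis at least 120 degrees from upright, for one second (angle between bottle_out's own z axis and vertical above 2.09 rad and contact force between the fingers and bottle_out above 0.5 N), for 1 s.
At the end, for the whole second after the job is handed in: bottle_out stands at rest and upright (within 0.1 rad) in an empty cup of the caddy: its axis within 10 mm of the cup's centre and its underside within 4 mm of the cup's floor; the other two bottles still stand upright in theirs (angle between bottle_out's own z axis and vertical below 0.1 rad and ((horizontal distance between bottle_out and cup_1_floor below 0.01 m and z of bottle_out in the frame of cup_1_floor below 0.004 m) or (horizontal distance between bottle_out and cup_2_floor below 0.01 m and z of bottle_out in the frame of cup_2_floor below 0.004 m) or (horizontal distance between bottle_out and cup_3_floor below 0.01 m and z of bottle_out in the frame of cup_3_floor below 0.004 m)) and linear speed of bottle_out below 0.02 m/s and angle between each of bottle_in_1, bottle_in_2's own z axis and vertical below 0.15 rad); the robot touches nothing.
It fails at once if the bottle is dropped or knocked: it moves faster than 0.6 m/s while the fingers do not hold it (linear speed of bottle_out above 0.6 m/s and contact force between the fingers and bottle_out below 0.1 N).
It fails at once if a bottle already in the caddy is tipped by more than 0.3 rad or shifted by more than 20 mm (angle between any of bottle_in_1, bottle_in_2's own z axis and vertical above 0.3 rad or distance of any of bottle_in_1, bottle_in_2 from where it was at the start of the episode above 0.02 m).
It also fails if it takes over 64 s, if anything falls off the work surface, if the arm or the gripper's body presses on something with over 40 N, if the wrist force passes 120 N, or if a joint passes its speed limit or range.

### The arm

A 6-joint arm with a two-finger parallel gripper is mounted at the origin on the work surface; the furniture and walls round the work are solid. World frame = base frame: x ahead of the robot, y to its left, z up, the work surface at z = 0. Lengths are in m, angles in rad, forces in N, time in s.
With the tool pointing down it reaches from about 0.35 to 0.85 m from the base axis. Payload 8.1 kg.
Tool frame: the origin (TCP) lies midway between the tips of the shut fingers; the grasp point (between the pads) lies 19 mm behind it; z points along the fingers, x is the direction in which the jaws open and shut, and the axes are right-handed (so a half turn about z gives the same grasp; the last joint's range is limited). The gripper opens to 85 mm and grips with 20 to 120 N. Pads are 22 mm wide; open, the fingers measure 114 mm over their backs; the gripper's body (76 mm by 85 mm) begins 54 mm behind the grasp point. The pads swing forward as they close: fully open they stand 13 mm farther back than shut.
Start: joints at [-1.225, 0.13, 1.488, -0, 1.523, -0.085], TCP at [0.251, -0.545, 0.195] pointing down, gripper open.
Joint ranges: [-2.96, 2.96], [-0.89, 2.26], [0.02, 2.5], [-1.34, 4.48], [0, 2.73], [-2.66, 2.66]. Speed limits (rad/s): [2.39, 2.39, 2.79, 3.14, 3.14, 3.14].

### API

Orientations are given as a unit quaternion [w, x, y, z].
In Python, from cell import * gives the robot as it stands.
- The arm moves only by the tool move_arm, never from a script. Its argument "targets" is a list of rows, each a list of 3 entries, a list of its own where there are three numbers: the turn, a rotation vector about the world's x, y, z in rad, then the shift along the world's x, y, z in m, then the gripper's target within -1 to 1 (fully open at 1, half-way at 0, shut at -1). A call has 1 to 20 rows; each row shifts and turns the commanded pose from where the row before left it; what a row does not reach is not made up. A row lasts 1/12 s, in which the tool goes at most 41.7 mm and 7.16 degrees, less where a joint would pass 70% of its speed; a pose out of reach is approached as far as the arm can. A call with a gripper value outside its range is refused whole. The fingers move at their own pace and stop on an object; "force" is the grip in N (left out, the last holds). Time passes only in rows, so rows that do not move let the fingers close. It gives the time, the measured TCP pose, the force and the opening at its end, in the units of the state.
- get_state(): the state, without advancing time (a new reading comes with each control period).
- camera(name): name is "scene" or "top"; returns (picture, depth): 400x640x3 uint8, red, green, blue; 400x640 float32, m along the optical axis (not along the pixel's ray), 0 where there is no reading.
- camera_params(name): a dict with "fx", "fy", "cx", "cy" (pixels), "eye" and "orientation" of the camera in the world. Camera axes: x right, y up, looking along -z (the intrinsics and any distortion apply to the point x, -y, -z); pixel columns grow to the right and rows downward; lengths in m; the calibration is good to about 2 mm. A picture is of the moment at which its call begins. camera_params takes no time and is no camera call.
- close_job(): hands the job in, once; it reports no verdict.
Trained networks look in the newest picture that a camera, given by its name, has taken for a name from the list of things; names that differ only in an ending like _2 or _b are one class to them, and where a whole thing is asked for, a point or a joint stands for the part that bears it (a point fixed in the world has none). Each returns a list of dicts, best first, with "conf" (0 to 1); they miss things now and then, are a little off and sometimes report something else, mostly with a low value. They report only what shows in the picture. A call takes as long as a camera call. They do not tell look-alikes from the thing itself.
- search_frame(query, camera): "position" ([x, y, z] in m, in world coordinates, good to about 4 mm: the middle of the surface that is visible of it).
- outline_of(query, camera): "region" (400x640 bool, what is visible of it).
- place_of(query, camera): "position" ([x, y, z] in m, in world coordinates, good to about 4 mm: a listed point, or the origin of a listed thing).
The state is a dict: "t": time; "joint_positions": joint angles; "qd": joint speeds; "effort": joint torques, N m; "position": TCP position; "ee_rot": TCP orientation; "force": force on the tool from outside, world axes, zero at the start; "moment": the same for the moment, N m; "width": opening from 0.0 (shut) to 1.0 (fully open).
Only numpy, scipy, OpenCV 4.12 (cv2) and the standard library are available. Lean on these libraries where they do the work, as an engineer would, in place of code of your own. Each camera call takes 0.05 s, during which the arm holds its last target.

## Working session

There is one attempt and no reset: what is moved stays moved. The work goes in short steps, Python scripts to look and compute and a tool call to move; the robot and the scene stay as the last step left them, time stands still between calls to the robot, and variables do not carry over. Pictures are saved under pics/ and viewed, and the job is handed in when it is done.

Besides the shell and the picture viewer there is one more tool, called after "Emit:" by a JSON object that holds its "fn" and its "kwargs", one argument or row to a line. move_arm: Moves the arm, as the interface text tells. Its arguments: {"type":"object","properties":{"targets":{"type":"array","items":{"type":"array"}},"force":{"type":"number"}},"required":["targets"]}

```bash
mkdir -p pics; ls; python3 - <<'E'
from cell import *
import cv2
for c in ["scene","top"]:
    p,d=camera(c); cv2.imwrite(f"pics/{c}0.png",p[:,:,::-1]); print(c,camera_params(c))
    for q in ["bottle_out","caddy","cup_1_floor"]:
        for r in place_of(q,c): print(q,r)
print(get_state())
E
```

```text
pics
scene {'fx': 409.09186960169086, 'fy': 409.09186960169086, 'cx': 323.73724035531075, 'cy': 200.64906333241694, 'eye': array([-0.08925566, -0.74687877,  0.54405152]), 'orientation': array([ 0.80876264,  0.49124609, -0.17113161, -0.27439796])}
bottle_out {'position': [0.4533, 0.1888, 0.0023], 'conf': 0.86}
bottle_out {'position': [0.4957, 0.2889, 0.0023], 'conf': 0.75}
bottle_out {'position': [0.5735, 0.1161, 0.0011], 'conf': 0.58}
caddy {'position': [0.5344, -0.1462, -0.0005], 'conf': 0.55}
caddy {'position': [0.5336, -0.1497, 0.0089], 'conf': 0.43}
cup_1_floor {'position': [0.5443, -0.0271, 0.0053], 'conf': 0.61}
top {'fx': 423.8288544174116, 'fy': 423.8288544174116, 'cx': 323.49979390330225, 'cy': 203.25554157451592, 'eye': array([ 0.4055499 , -0.01116349,  0.99016883]), 'orientation': array([-0.69917669, -0.04698034,  0.03885926,  0.71234455])}
bottle_out {'position': [0.4542, 0.1886, 0.0019], 'conf': 0.73}
bottle_out {'position': [0.4943, 0.2885, -0.002], 'conf': 0.73}
bottle_out {'position': [0.5771, 0.114, 0.0004], 'conf': 0.71}
caddy {'position': [0.5311, -0.1476, 0.0019], 'conf': 0.76}
cup_1_floor {'position': [0.5447, -0.0267, 0.0131], 'conf': 0.69}
cup_1_floor {'position': [0.5395, -0.0287, 0.0069], 'conf': 0.38}
{'t': 0.4, 'joint_positions': array([-1.22537567e+00,  1.30510684e-01,  1.48836463e+00,  2.36704967e-05,
        1.52302392e+00, -8.54120998e-02]), 'qd': array([ 0.00088169, -0.00016004, -0.00186043,  0.00036632, -0.0009482 ,
       -0.00134064]), 'effort': array([-9.85100305e-04, -5.68512082e+01, -5.00106239e+01, -3.01128302e-04,
        5.22957591e-03, -6.15184968e-05]), 'position': array([ 0.25056549, -0.54506783,  0.19513555]), 'ee_rot': array([-1.02797321e-04,  8.41910488e-01, -5.39617186e-01, -1.14323417e-04]), 'force': array([0.64688492, 0.08683137, 0.08212998]), 'moment': array([ 0.06148211, -0.02607929, -0.00775494]), 'width': 0.9991213329007237}
```

View pics/scene0.png

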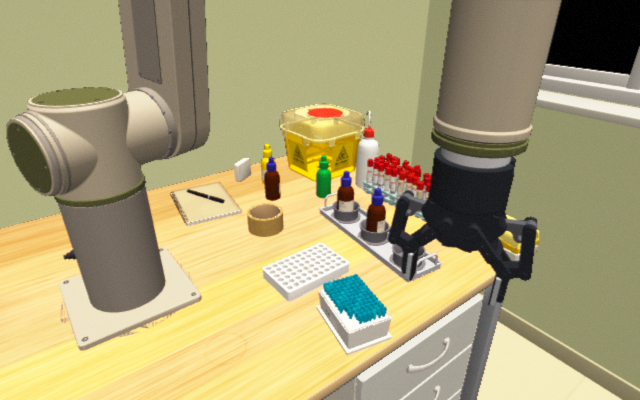

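View pics/top0.png

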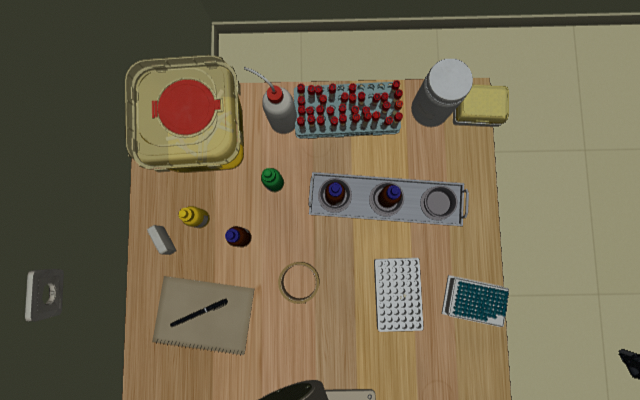

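The amber bottle with a blue cap at top-view pixel (237,236) is bottle_out. Its neighbours are yellow (193,215) and green (271,179). The empty cup is at (438,202), the robot-right end of the caddy. Next I measure these from depth.

```bash
cat > h.py <<'E'
import numpy as np
from scipy.spatial.transform import Rotation as R
from cell import *
def cloud(c):
    p,d=camera(c); k=camera_params(c)
    v,u=np.mgrid[:400,:640]
    P=np.stack([(u-k['cx'])/k['fx']*d,-(v-k['cy'])/k['fy']*d,-d],-1)
    q=k['orientation']; M=R.from_quat([q[1],q[2],q[3],q[0]]).as_matrix()
    W=P@M.T+k['eye']; W[d==0]=np.nan
    return p,W
def circ(X):
    A=np.c_[2*X,np.ones(len(X))]; s=np.linalg.lstsq(A,(X**2).sum(1),rcond=None)[0]
    return s[:2],np.sqrt(s[2]+s[:2]@s[:2])
E
python3 - <<'E'
from h import *
import cv2
p,W=cloud("top")
for u,v in [(438,202),(388,197),(335,194),(237,236),(150,200),(345,110)]: print((u,v),W[v,u].round(4))
print("bench z",np.nanmedian(W[240:250,300:360,2]))
# cup rims
for n,c in dict(e=(0.518,-.267),m=(.532,-.147),l=(.544,-.027)).items():
    m=(np.hypot(W[...,0]-c[0],W[...,1]-c[1])<.05)&(W[...,2]>.032)&(W[...,2]<.045)
    X=W[m]; print(n,len(X),"mean",X.mean(0).round(4))
    for i in range(3):
        cc,r=circ(X[:,:2]); e=np.abs(np.hypot(*(X[:,:2]-cc).T)-r); X=X[e<np.percentile(e,85)]
    print(cc.round(4),r.round(4))
# floor of empty cup
m=(np.hypot(W[...,0]-.518,W[...,1]+.267)<.02); print("floor z",np.nanmedian(W[m][:,2]))
# bottle_out cap/body
for c in [(.454,.1888),(.544,-.027),(.532,-.147)]:
    m=(np.hypot(W[...,0]-c[0],W[...,1]-c[1])<.035)&(W[...,2]>.12)
    X=W[m]; print("cap",len(X),X.mean(0).round(4), ((X.min(0)+X.max(0))/2).round(4))
# tray
m=(np.abs(W[...,0]-.532)<.1)&(np.abs(W[...,1]+.147)<.23)&(W[...,2]>.008)&(W[...,2]<.022)
import numpy as np
r=cv2.minAreaRect(W[m][:,:2].astype(np.float32)); print("tray",r)
E
```

```text
(438, 202) [ 0.5232 -0.2673  0.0087]
(388, 197) [ 0.5244 -0.1379  0.1046]
(335, 194) [ 0.5304 -0.0263  0.1223]
(237, 236) [0.4479 0.1784 0.1126]
(150, 200) [0.5418 0.4084 0.0033]
(345, 110) [ 0.7157 -0.052   0.105 ]
bench z -0.00015352605411222964
e 249 mean [ 0.5227 -0.2694  0.037 ]
[ 0.5207 -0.265 ] 0.0342
m 225 mean [ 0.5317 -0.1449  0.0371]
[ 0.5324 -0.1466] 0.0342
l 251 mean [ 0.5451 -0.0262  0.0371]
[ 0.5434 -0.0269] 0.034
floor z 0.009016157756538079
cap 49 [0.4496 0.1902 0.126 ] [0.4496 0.1905 0.1258]
cap 85 [ 0.5393 -0.0266  0.1293] [ 0.5401 -0.0264  0.1296]
cap 82 [ 0.5323 -0.147   0.1301] [ 0.5334 -0.1485  0.129 ]
tray ((0.5324094891548157, -0.14684143662452698), (0.3539215624332428, 0.10065247863531113), 84.51815032958984)
```

Emit:
{"fn": "move_arm", "kwargs": {
  "targets": [
    [[0,0,0],[0,0,0.04],1],
    [[0,0,0],[0,0,0.04],1],
    [[0,0,0],[0.01,0.03,0.04],1],
    [[0,0,0.09],[0.01,0.035,0.03],1],
    [[0,0,0.1],[0.01,0.036,0],1],
    [[0,0,0.1],[0.01,0.036,0],1],
    [[0,0,0.1],[0.01,0.036,0],1],
    [[0,0,0.1],[0.01,0.036,0],1],
    [[0,0,0.1],[0.01,0.036,0],1],
    [[0,0,0.1],[0.01,0.036,0],1],
    [[0,0,0.1],[0.01,0.036,0],1],
    [[0,0,0.1],[0.01,0.036,0],1],
    [[0,0,0.1],[0.01,0.036,0],1],
    [[0,0,0.1],[0.01,0.036,0],1],
    [[0,0,0.1],[0.01,0.036,0],1],
    [[0,0,0.1],[0.01,0.036,0],1],
    [[0,0,0.1],[0,0.036,0],1],
    [[0,0,0.1],[0,0.036,0],1],
    [[0,0,0.13],[0,0.036,0],1],
    [[0,0,0],[0,0,0],1]
  ]
}}

```text
t: 2.12
position: [0.387, 0.0559, 0.3348]
ee_rot: [-0.001, 0.97, 0.242, 0.001]
force: [0.1, -0.3, -0.8]
width: 1.001
```

```bash
python3 -c "
from h import *
s=get_state(); print({k:s[k] for k in ['t','joint_positions','position','ee_rot','force']})
q=s['ee_rot'];print(R.from_quat([q[1],q[2],q[3],q[0]]).as_matrix().round(3))"
```

```text
{'t': 2.1167, 'joint_positions': array([ 0.00946449, -0.45688822,  1.76135807,  0.0025558 ,  1.83643237,
       -0.47933666]), 'position': array([0.38703573, 0.05585398, 0.33476325]), 'ee_rot': array([-1.11873216e-03,  9.70200415e-01,  2.42300466e-01,  6.22738545e-04]), 'force': array([ 0.11368111, -0.31357478, -0.78555142])}
[[ 0.883  0.47   0.001]
 [ 0.47  -0.883  0.002]
 [ 0.002 -0.002 -1.   ]]
```

Emit:
{"fn": "move_arm", "kwargs": {
  "targets": [
    [[0,0,0.12],[0.01,0.01,0.005],1],
    [[0,0,0.12],[0.01,0.01,0.005],1],
    [[0,0,0.12],[0.01,0.01,0.005],1],
    [[0,0,0.12],[0.01,0.01,0.005],1],
    [[0,0,0.12],[0.01,0.01,0.005],1],
    [[0,0,0.12],[0,0.01,0.005],1],
    [[0,0,0.12],[0,0.01,0.005],1],
    [[0,0,0.12],[0,0,0],1],
    [[0,0,0.12],[0,0,0],1],
    [[0,0,0.12],[0,0,0],1],
    [[0,0,0.12],[0,0,0],1],
    [[0,0,0],[0,0,0],1],
    [[0,0,0],[0,0,0],1]
  ]
}}

```text
t: 3.2
position: [0.4377, 0.1199, 0.3696]
ee_rot: [0.0, 0.625, 0.78, 0.0]
force: [0.0, 0.7, -0.7]
width: 1.0
```

```bash
cat >> h.py <<'E'
def show():
    s=get_state(); q=s['ee_rot']; M=R.from_quat([q[1],q[2],q[3],q[0]]).as_matrix()
    print('t',s['t'],'q',s['joint_positions'].round(3),'p',s['position'].round(4),'w',round(s['width'],3),'F',s['force'].round(1)); print(M.round(3))
    open('log.txt','a').write(repr((list(s['joint_positions']),list(s['position']),M.tolist()))+'\n')
    return s,M
E
python3 -c "
from h import *
show()"
```

```text
t 3.2 q [ 0.154 -0.268  1.554 -0.     1.855 -1.636] p [0.4377 0.1199 0.3696] w 1.0 F [ 0.   0.7 -0.7]
[[-0.218  0.976  0.   ]
 [ 0.976  0.218 -0.   ]
 [-0.     0.    -1.   ]]
```

Emit:
{"fn": "move_arm", "kwargs": {
  "targets": [
    [[0.026,-0.117,0],[0,0,0],1],
    [[0.026,-0.117,0],[0,0,0],1],
    [[0.026,-0.117,0],[0,0,0],1],
    [[0.026,-0.117,0],[0.01,0,0],1],
    [[0.026,-0.117,0],[0.01,0,0],1],
    [[0,0,0],[0,0,0],1],
    [[0,0,0],[0,0,0],1]
  ]
}}

```text
t: 3.78
position: [0.4611, 0.121, 0.3672]
ee_rot: [0.182, 0.599, 0.747, 0.226]
force: [-0.1, 1.2, 0.3]
width: 1.002
```

```bash
python3 - <<'E'
from h import *
show()
from scipy.optimize import least_squares
D=[([-1.22537567e+00,1.30510684e-01,1.48836463e+00,0,1.52302392,-0.0854],[0.25056549,-0.54506783,0.19513555]),
([0.00946449,-0.45688822,1.76135807,0.0025558,1.83643237,-0.479],[0.38703573,0.05585398,0.33476325])]
for l in open('log.txt'):
    a=eval(l); D.append((a[0],a[1]))
def pr(q):
    q=np.array(q)
for q,p in D:
    c,s=np.cos(q[0]),np.sin(q[0]); print(np.round([q[1],q[2],q[4],c*p[0]+s*p[1],-s*p[0]+c*p[1],p[2]],4))
E
```

```text
t 3.7833 q [ 0.088 -0.891  2.078  0.074  1.37  -1.695] p [0.4611 0.121  0.3672] w 1.002 F [-0.1  1.2  0.3]
[[-0.217  0.812  0.542]
 [ 0.976  0.181  0.12 ]
 [-0.001  0.556 -0.831]]
[0.1305 1.4884 1.523  0.5977 0.0512 0.1951]
[-0.4569  1.7614  1.8364  0.3875  0.0522  0.3348]
[-0.2676  1.5537  1.8553  0.4509  0.0512  0.3696]
[-0.891   2.0777  1.3704  0.4699  0.0802  0.3672]
```

Emit:
{"fn": "move_arm", "kwargs": {
  "targets": [
    [[-0.026,0.117,0],[0,0.01,0],1],
    [[-0.026,0.117,0],[0,0.01,0],1],
    [[-0.026,0.117,0],[0,0.01,0],1],
    [[-0.026,0.117,0],[0,0.01,0],1],
    [[-0.026,0.117,0],[0,0.01,0],1],
    [[0,0,-0.12],[0,0.01,0],1],
    [[0,0,-0.12],[0,0.01,-0.01],1],
    [[0,0,-0.12],[0,0,-0.01],1],
    [[0,0,-0.12],[0,0,-0.01],1],
    [[0,0,-0.12],[0,0,-0.01],1],
    [[0,0,-0.12],[0,0,-0.01],1],
    [[0,0,-0.12],[0,0,-0.01],1],
    [[0,0,-0.12],[0,0,-0.01],1],
    [[0,0,-0.12],[0,0,-0.01],1],
    [[0,0,-0.12],[0,0,0],1],
    [[0,0,-0.12],[0,0,0],1],
    [[0,0,-0.12],[0,0,0],1],
    [[0,0,-0.06],[0,0,0],1],
    [[0,0,0],[0,0,0],1],
    [[0,0,0],[0,0,0],1]
  ]
}}

```text
t: 5.45
position: [0.4621, 0.1889, 0.2926]
ee_rot: [0.013, 0.989, 0.147, 0.004]
force: [0.8, -0.6, 1.0]
width: 0.999
```

```bash
python3 - <<'E'
from h import *
import cv2
show()
for c in ["scene","top"]:
    p,W=cloud(c); cv2.imwrite(f"pics/{c}1.png",p[:,:,::-1])
    for r in place_of("bottle_out",c): print(c,r)
    I=p.astype(int); near=np.hypot(W[...,0]-.453,W[...,1]-.189)<.035
    m=near&(W[...,2]>.098)&(W[...,2]<.135); X=W[m]
    if len(X): print("cap",len(X),X[:,:].mean(0).round(4),circ(X[:,:2]))
    m=near&(W[...,2]>.01)&(W[...,2]<.07); X=W[m]
    if len(X)>5: print("body",len(X),X.mean(0).round(4),circ(X[:,:2]))
E
```

```text
t 5.45 q [ 0.307 -0.164  1.604 -0.027  1.698  0.009] p [0.4621 0.1889 0.2926] w 0.999 F [ 0.8 -0.6  1. ]
[[ 0.957  0.291  0.011]
 [ 0.291 -0.956 -0.025]
 [ 0.003  0.027 -1.   ]]
scene {'position': [0.4932, 0.2881, 0.006], 'conf': 0.77}
scene {'position': [0.5766, 0.1187, 0.0007], 'conf': 0.76}
scene {'position': [0.4499, 0.1897, 0.0036], 'conf': 0.74}
cap 95 [0.4468 0.1836 0.1116] (array([0.44800013, 0.18559319]), np.float64(0.008533436892925916))
body 301 [0.4416 0.1753 0.0409] (array([0.44954672, 0.18853167]), np.float64(0.020640491047141874))
top {'position': [0.4549, 0.1867, 0.0005], 'conf': 0.69}
top {'position': [0.5777, 0.1133, 0.0021], 'conf': 0.63}
cap 156 [0.4492 0.1886 0.1149] (array([0.44951143, 0.19027667]), np.float64(0.009982729170605957))
body 106 [0.4477 0.1743 0.0449] (array([0.44987418, 0.19124355]), np.float64(0.02245025641395885))
```

Emit:
{"fn": "move_arm", "kwargs": {
  "targets": [
    [[0.025,0.011,0],[-0.0115,0.0005,0],1],
    [[0,0,0],[0,0,-0.03],1],
    [[0,0,0],[0,0,-0.03],1],
    [[0,0,0],[0,0,-0.03],1],
    [[0,0,0],[0,0,-0.02],1],
    [[0,0,0],[0,0,-0.02],1],
    [[0,0,0],[0,0,-0.02],1],
    [[0,0,0],[0,0,-0.02],1],
    [[0,0,0],[0,0,0],1],
    [[0,0,0],[0,0,0],1]
  ]
}}

```text
t: 6.48
position: [0.4489, 0.1889, 0.12]
ee_rot: [0.0, 0.989, 0.147, -0.003]
force: [-0.0, 0.5, 0.9]
width: 1.0
```

```bash
python3 - <<'E'
from h import *
import cv2
show()
p,W=cloud("scene"); cv2.imwrite("pics/scene2.png",cv2.resize(p[100:260,180:400,::-1],None,fx=3,fy=3))
E
```

```text
t 6.4833 q [ 0.293 -0.125  1.883  0.     1.389 -0.002] p [0.4489 0.1889 0.12  ] w 1.0 F [-0.   0.5  0.9]
[[ 0.957  0.291 -0.005]
 [ 0.291 -0.957 -0.002]
 [-0.005 -0.    -1.   ]]
```

View pics/scene2.png

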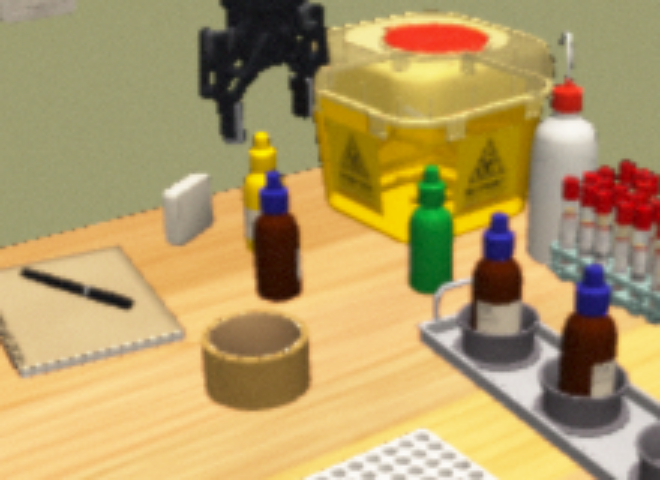

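```bash
python3 - <<'E'
from h import *
import cv2
s,M=show()
def proj(c,X):
    k=camera_params(c);q=k['orientation']; A=R.from_quat([q[1],q[2],q[3],q[0]]).as_matrix()
    x=A.T@(np.array(X)-k['eye']); return k['cx']+k['fx']*x[0]/-x[2], k['cy']-k['fy']*x[1]/-x[2]
for c in ["scene","top"]:
    p,W=cloud(c)
    print(c,proj(c,s['position']), proj(c,[.4505,.1895,.128]), proj(c,[.4505,.1895,0]))
    cv2.imwrite(f"pics/{c}3.png",p[:,:,::-1])
E
```

```text
t 6.5333 q [ 0.293 -0.126  1.881 -0.     1.389 -0.002] p [0.45   0.1893 0.1215] w 1.003 F [-0.7 -0.   0.8]
[[ 0.957  0.291 -0.002]
 [ 0.291 -0.957 -0.001]
 [-0.003  0.    -1.   ]]
scene (np.float64(270.3094782312166), np.float64(158.96732206533517)) (np.float64(270.2902077680069), np.float64(156.73510314948743)) (np.float64(272.58964569148475), np.float64(197.63435182847027))
top (np.float64(230.78919179130853), np.float64(234.87729964784376)) (np.float64(229.94345722825653), np.float64(234.49488921449313)) (np.float64(242.63553877050987), np.float64(237.11872651011856))
```

View pics/scene3.png

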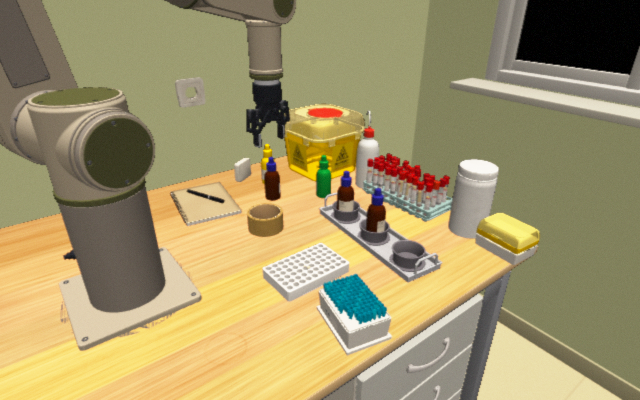

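View pics/top3.png

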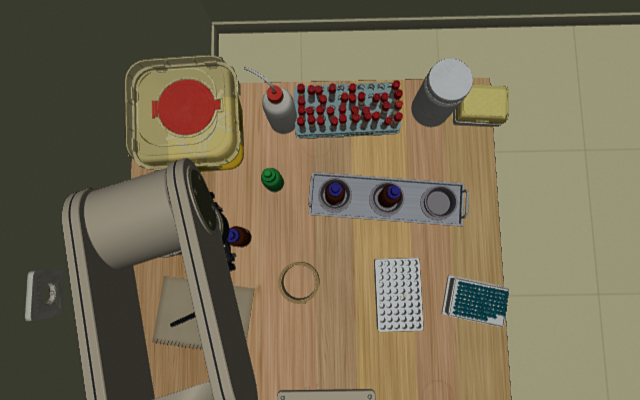

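```bash
python3 - <<'E'
from h import *
import cv2
for c,(u0,u1,v0,v1) in dict(scene=(243,295,95,160),top=(205,245,190,275)).items():
    p,W=cloud(c)
    S=W[v0:v1,u0:u1].reshape(-1,3); C=p[v0:v1,u0:u1].reshape(-1,3).max(1)
    m=(C<70)&(np.hypot(S[:,0]-.45,S[:,1]-.19)<.1)&(S[:,2]>.1); X=S[m]
    print(c,m.sum(),X.min(0),X.max(0)); i=np.argsort(X[:,2])[:12]; print(X[i].round(3))
    cv2.imwrite(f"pics/{c}4.png",cv2.resize(p[max(v0-30,0):v1+30,u0-30:u1+30,::-1],None,fx=5,fy=5)[:600,:800])
E
```

```text
scene 1244 [0.37764871 0.14783914 0.1726387 ] [0.5234029  0.21849758 0.30784666]
[[0.492 0.206 0.173]
 [0.496 0.197 0.174]
 [0.493 0.197 0.175]
 [0.49  0.198 0.175]
 [0.492 0.207 0.175]
 [0.489 0.207 0.176]
 [0.493 0.203 0.176]
 [0.494 0.199 0.177]
 [0.405 0.171 0.177]
 [0.495 0.195 0.178]
 [0.489 0.207 0.179]
 [0.4   0.169 0.179]]
top 1602 [0.3819487  0.10671877 0.10119368] [0.52393878 0.20294961 0.58278052]
[[0.436 0.189 0.101]
 [0.457 0.179 0.102]
 [0.461 0.183 0.102]
 [0.444 0.178 0.102]
 [0.455 0.178 0.103]
 [0.459 0.18  0.103]
 [0.436 0.191 0.103]
 [0.463 0.186 0.105]
 [0.446 0.178 0.106]
 [0.436 0.192 0.106]
 [0.438 0.184 0.107]
 [0.448 0.177 0.108]]
```

View pics/scene4.png

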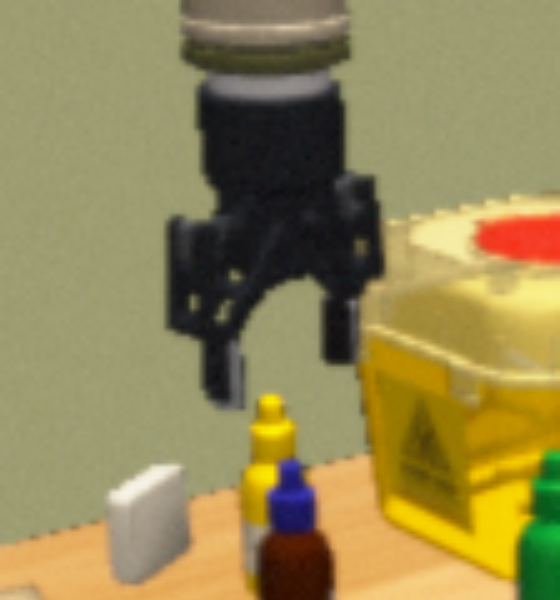

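View pics/top4.png

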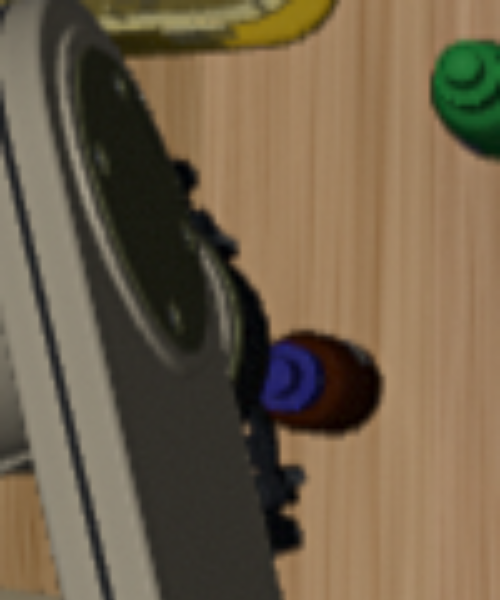

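```bash
python3 - <<'E'
from h import *
import cv2
s,M=show()
p,W=cloud("scene")
S=W.reshape(-1,3); C=p.reshape(-1,3).max(1)
m=(C<80)&(np.hypot(S[:,0]-.45,S[:,1]-.19)<.08)&(S[:,2]>.135); X=S[m]
for a,b in ((.36,.45),(.45,.54)):
    Y=X[(X[:,0]>a)&(X[:,0]<b)]; print(Y[np.argsort(Y[:,2])[:5]].round(3))
m=(np.hypot(S[:,0]-.45,S[:,1]-.19)<.03); print("bottle top z",np.sort(S[m][:,2])[-40:].round(3))
print(get_state())
E
```

```text
t 6.7333 q [ 0.293 -0.127  1.88   0.     1.388 -0.002] p [0.451  0.1896 0.1225] w 0.999 F [-0.7 -0.6 -0.1]
[[ 0.957  0.291  0.   ]
 [ 0.291 -0.957  0.   ]
 [ 0.    -0.    -1.   ]]
[[0.402 0.178 0.176]
 [0.405 0.171 0.178]
 [0.401 0.169 0.179]
 [0.405 0.171 0.18 ]
 [0.4   0.172 0.181]]
[[0.492 0.207 0.173]
 [0.493 0.203 0.173]
 [0.494 0.199 0.174]
 [0.495 0.195 0.175]
 [0.492 0.207 0.175]]
bottle top z [0.336 0.337 0.337 0.337 0.337 0.338 0.338 0.338 0.339 0.34  0.34  0.341
 0.342 0.342 0.342 0.342 0.342 0.343 0.343 0.48  0.48  0.48  0.48  0.48
 0.48  0.48  0.48  0.48  0.481 0.481 0.482 0.482 0.482 0.483 0.483 0.483
 0.483 0.485 0.485 0.485]
{'t': 6.7833, 'joint_positions': array([ 2.93085499e-01, -1.26441595e-01,  1.88003926e+00, -1.84885927e-05,
        1.38812938e+00, -1.96271642e-03]), 'qd': array([ 0.00047764,  0.00170527,  0.00821443,  0.0011506 , -0.00192917,
        0.00034287]), 'effort': array([-3.86261017e-03, -4.18276942e+01, -4.85027790e+01, -3.62906503e-04,
        1.86702091e-02, -2.34694533e-03]), 'position': array([0.45085152, 0.1895292 , 0.12228002]), 'ee_rot': array([ 1.87405891e-05,  9.89137790e-01,  1.46991247e-01, -6.51647928e-05]), 'force': array([ 0.5829143 , -0.23606843, -0.01047101]), 'moment': array([-0.01551539,  0.01050048,  0.02337867]), 'width': 1.001257853894521}
```

```bash
python3 - <<'E'
from h import *
import cv2
def proj(c,X):
    k=camera_params(c);q=k['orientation']; A=R.from_quat([q[1],q[2],q[3],q[0]]).as_matrix()
    x=A.T@(np.array(X)-k['eye']); return (k['cx']+k['fx']*x[0]/-x[2], k['cy']-k['fy']*x[1]/-x[2])
for dz in (0.013,.053):
  for s in (1,-1): print("start tips exp",dz,np.round(proj("scene",[.2506+s*.0176,-.545-s*.038,.195+dz])))
p=cv2.imread("pics/scene0.png"); cv2.imwrite("pics/s0c.png",cv2.resize(p[180:300,380:560],None,fx=4,fy=4))
p,W=cloud("scene")
S=W.reshape(-1,3); C=p.reshape(-1,3).max(1)
d=(S[:,:2]-[.451,.1895])@np.array([.957,.291])
for lo in np.arange(.16,.36,.01):
    m=(C<90)&(np.hypot(S[:,0]-.45,S[:,1]-.19)<.09)&(S[:,2]>lo)&(S[:,2]<lo+.01); 
    if m.sum(): print(round(lo,3),m.sum(),d[m].min().round(3),d[m].max().round(3),np.abs(d[m]).min().round(3))
E
```

```text
start tips exp 0.013 [482. 324.]
start tips exp 0.013 [410. 301.]
start tips exp 0.053 [489. 296.]
start tips exp 0.053 [414. 274.]
0.17 19 -0.054 0.047 0.04
0.18 47 -0.058 0.055 0.04
0.19 52 -0.057 0.055 0.04
0.2 49 -0.059 0.054 0.04
0.21 62 -0.073 0.07 0.04
0.22 114 -0.076 0.072 0.031
0.23 149 -0.074 0.071 0.001
0.24 157 -0.074 0.069 0.0
0.25 149 -0.073 0.072 0.001
0.26 174 -0.071 0.069 0.0
0.27 129 -0.07 0.065 0.001
0.28 67 -0.039 0.012 0.001
0.29 110 -0.04 0.016 0.0
0.3 113 -0.041 0.021 0.0
0.31 120 -0.039 0.023 0.0
0.32 120 -0.04 0.026 0.0
0.33 47 -0.038 0.022 0.001
0.34 56 -0.044 0.017 0.0
0.35 139 -0.044 0.02 0.001
```

View pics/s0c.png

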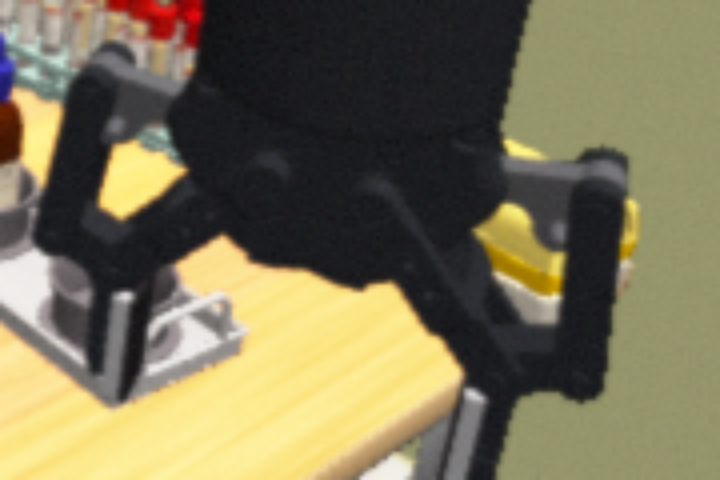

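Both poses show the fingertips about 40 mm higher than the reported TCP. Reported z is 0.122, but the depth image puts the open tips at 0.174 rather than about 0.135. I'll descend in stages and check force and images.

Emit:
{"fn": "move_arm", "kwargs": {
  "targets": [
    [[0,0,0],[0,0,-0.01],1],
    [[0,0,0],[0,0,-0.01],1],
    [[0,0,0],[0,0,-0.01],1],
    [[0,0,0],[0,0,-0.01],1],
    [[0,0,0],[0,0,0],1],
    [[0,0,0],[0,0,0],1]
  ]
}}

```text
t: 7.33
position: [0.4487, 0.1889, 0.0793]
ee_rot: [0.0, 0.989, 0.147, -0.003]
force: [0.6, 0.7, 0.2]
width: 1.0
```

```bash
python3 - <<'E'
from h import *
import cv2
s,M=show()
p,W=cloud("scene")
S=W.reshape(-1,3); C=p.reshape(-1,3).max(1); d=(S[:,:2]-[.451,.1895])@np.array([.957,.291])
m=(C<80)&(np.hypot(S[:,0]-.45,S[:,1]-.19)<.08)&(np.abs(d)>.03)&(S[:,2]>.1); X=S[m]
print(X[np.argsort(X[:,2])[:8]].round(3))
cv2.imwrite("pics/s5.png",cv2.resize(p[80:220,220:340,::-1],None,fx=4,fy=4))
E
```

```text
t 7.3333 q [ 0.293 -0.084  1.923  0.     1.308 -0.002] p [0.4487 0.1889 0.0793] w 1.0 F [0.6 0.7 0.2]
[[ 0.957  0.291 -0.005]
 [ 0.291 -0.957 -0.002]
 [-0.005 -0.    -1.   ]]
[[0.49  0.201 0.13 ]
 [0.493 0.195 0.131]
 [0.49  0.206 0.131]
 [0.494 0.192 0.131]
 [0.49  0.195 0.131]
 [0.49  0.202 0.132]
 [0.492 0.199 0.133]
 [0.496 0.195 0.133]]
```

View pics/s5.png

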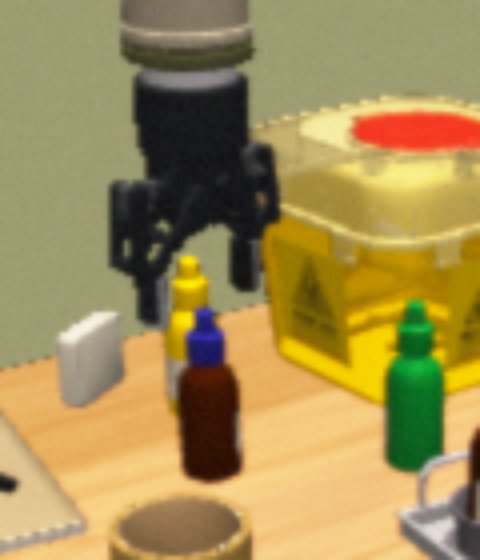

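Emit:
{"fn": "move_arm", "kwargs": {
  "targets": [
    [[0,0,0],[0,0,-0.011],1],
    [[0,0,0],[0,0,-0.011],1],
    [[0,0,0],[0,0,0],1],
    [[0,0,0],[0,0,0],1],
    [[0,0,0],[0,0,0],1]
  ]
}}

```text
t: 7.8
position: [0.4497, 0.1892, 0.0586]
ee_rot: [0.0, 0.989, 0.147, -0.002]
force: [-0.3, 1.0, 0.8]
width: 0.999
```

```bash
python3 - <<'E'
from h import *
import cv2
s,M=show()
p,W=cloud("scene")
cv2.imwrite("pics/s6.png",cv2.resize(p[100:210,220:330,::-1],None,fx=5,fy=5))
E
```

```text
t 7.8 q [ 0.293 -0.06   1.94   0.     1.265 -0.002] p [0.4497 0.1892 0.0586] w 0.999 F [-0.3  1.   0.8]
[[ 0.957  0.291 -0.003]
 [ 0.291 -0.957 -0.001]
 [-0.003 -0.    -1.   ]]
```

View pics/s6.png

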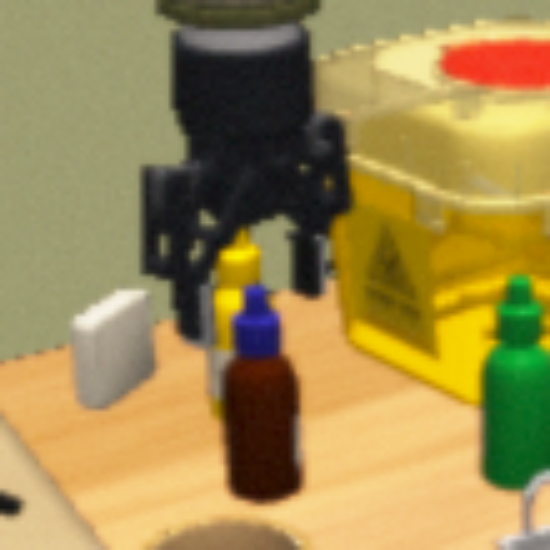

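Emit:
{"fn": "move_arm", "kwargs": {
  "targets": [
    [[0,0,0],[0,0,-0.005],1],
    [[0,0,0],[0,0,0],1],
    [[0,0,0],[0,0,0],0],
    [[0,0,0],[0,0,0],-0.2],
    [[0,0,0],[0,0,0],-0.4],
    [[0,0,0],[0,0,0],-0.6],
    [[0,0,0],[0,0,0],-1],
    [[0,0,0],[0,0,0],-1],
    [[0,0,0],[0,0,0],-1],
    [[0,0,0],[0,0,0],-1],
    [[0,0,0],[0,0,0],-1],
    [[0,0,0],[0,0,0],-1]
  ],
  "force": 50
}}

```text
t: 8.85
position: [0.4504, 0.1894, 0.0545]
ee_rot: [0.0, 0.989, 0.147, -0.001]
force: [-0.6, 0.3, 6.3]
width: 0.48
```

```bash
python3 - <<'E'
from h import *
import cv2
s,M=show()
p,W=cloud("scene")
cv2.imwrite("pics/s7.png",cv2.resize(p[100:210,220:330,::-1],None,fx=5,fy=5))
E
```

```text
t 8.85 q [ 0.293 -0.054  1.943 -0.     1.255 -0.002] p [0.4504 0.1894 0.0545] w 0.48 F [-0.6  0.3  6.3]
[[ 0.957  0.291 -0.001]
 [ 0.291 -0.957 -0.   ]
 [-0.001  0.    -1.   ]]
```

View pics/s7.png

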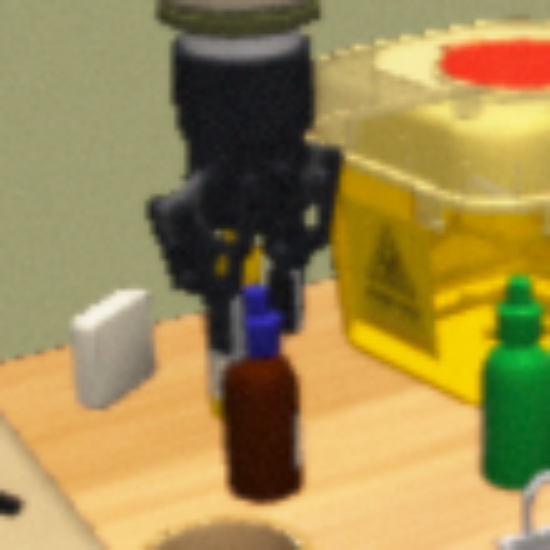

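Emit:
{"fn": "move_arm", "kwargs": {
  "targets": [
    [[0,0,0],[0,0,0],-1],
    [[0,0,0],[0,0,0],-1],
    [[0,0,0],[0,0,0],-1],
    [[0,0,0],[0,0,0],-1]
  ]
}}

```text
t: 9.23
position: [0.4504, 0.1894, 0.0545]
ee_rot: [0.0, 0.989, 0.147, -0.001]
force: [-0.4, 0.9, 5.2]
width: 0.477
```

```bash
python3 - <<'E'
from h import *
import cv2
s,M=show()
print(s['moment'],s['effort'])
p,W=cloud("scene")
S=W.reshape(-1,3); d=(S[:,:2]-[.451,.1895])@np.array([.957,.291]); C=p.reshape(-1,3).max(1)
for lo in np.arange(.05,.26,.01):
    m=(np.hypot(S[:,0]-.45,S[:,1]-.19)<.09)&(S[:,2]>lo)&(S[:,2]<lo+.01)&(C<110); 
    if m.sum(): print(round(lo,3),m.sum(),d[m].min().round(3),d[m].max().round(3))
p2,_=cloud("top")
cv2.imwrite("pics/s8.png",np.hstack([cv2.resize(p[120:210,230:310,::-1],(480,540)),cv2.resize(p2[190:280,190:240,::-1],(300,540))]))
E
```

```text
t 9.2333 q [ 0.293 -0.054  1.943 -0.     1.255 -0.002] p [0.4504 0.1894 0.0545] w 0.477 F [-0.4  0.9  5.2]
[[ 0.957  0.291 -0.001]
 [ 0.291 -0.957 -0.   ]
 [-0.001  0.    -1.   ]]
[-0.10312896  0.23906792 -0.02618624] [-2.65496346e-02 -4.09116340e+01 -4.38754499e+01  3.38777383e-03
 -4.04954553e-01  2.40709187e-04]
0.05 50 -0.025 0.011
0.06 52 -0.024 0.011
0.07 55 -0.023 0.006
0.08 47 -0.018 0.011
0.09 40 -0.031 0.025
0.1 53 -0.035 0.033
0.11 62 -0.036 0.024
0.12 59 -0.037 0.032
0.13 53 -0.049 0.046
0.14 99 -0.054 0.054
0.15 94 -0.059 0.057
0.16 113 -0.063 0.061
0.17 121 -0.065 0.06
0.18 132 -0.069 0.067
0.19 149 -0.068 0.064
0.2 86 -0.044 0.034
0.21 44 -0.039 0.001
0.22 98 -0.041 0.019
0.23 107 -0.039 0.02
0.24 108 -0.039 0.026
0.25 107 -0.041 0.023
```

View pics/s8.png

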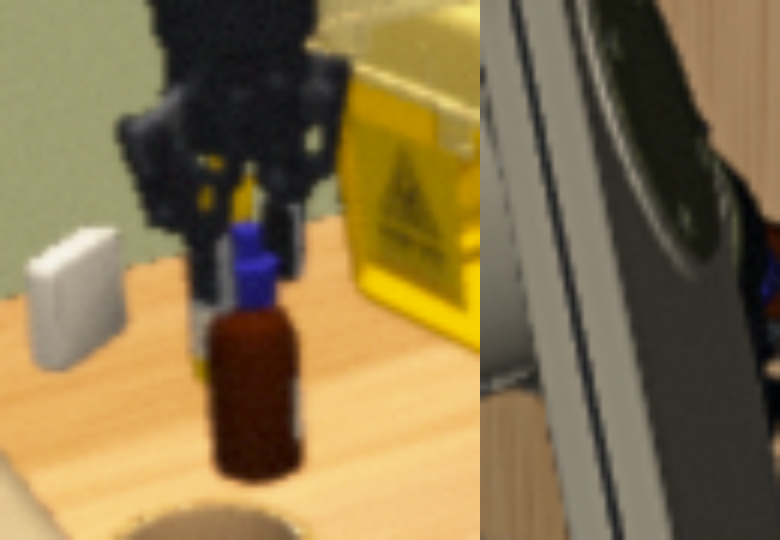

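Physics now agrees with the images: the closing tips met the shoulders, with the jaws 41 mm apart and about 5 N upward. I'll open a little, rise 12 mm and grip the cap itself.

Emit:
{"fn": "move_arm", "kwargs": {
  "targets": [
    [[0,0,0],[0,0,0],0.3],
    [[0,0,0],[0,0,0],0.3],
    [[0,0,0],[0,0,0],0.3],
    [[0,0,0],[0,0,0.006],0.3],
    [[0,0,0],[0,0,0.006],0.3],
    [[0,0,0],[0,0,0],0.3],
    [[0,0,0],[0,0,0],0],
    [[0,0,0],[0,0,0],-0.2],
    [[0,0,0],[0,0,0],-0.4],
    [[0,0,0],[0,0,0],-1],
    [[0,0,0],[0,0,0],-1],
    [[0,0,0],[0,0,0],-1],
    [[0,0,0],[0,0,0],-1],
    [[0,0,0],[0,0,0],-1],
    [[0,0,0],[0,0,0],-1],
    [[0,0,0],[0,0,0],-1]
  ],
  "force": 50
}}

```text
t: 10.67
position: [0.45, 0.1893, 0.0658]
ee_rot: [0.0, 0.989, 0.147, -0.001]
force: [1.7, 0.5, 0.9]
width: 0.248
```

```bash
python3 - <<'E'
from h import *
import cv2
s,M=show()
p,W=cloud("scene")
cv2.imwrite("pics/s9.png",cv2.resize(p[100:210,220:330,::-1],None,fx=5,fy=5))
E
```

```text
t 10.6667 q [ 0.293 -0.068  1.934  0.     1.278 -0.002] p [0.45   0.1893 0.0658] w 0.248 F [1.7 0.5 0.9]
[[ 0.957  0.291 -0.002]
 [ 0.291 -0.957 -0.001]
 [-0.002 -0.    -1.   ]]
```

View pics/s9.png

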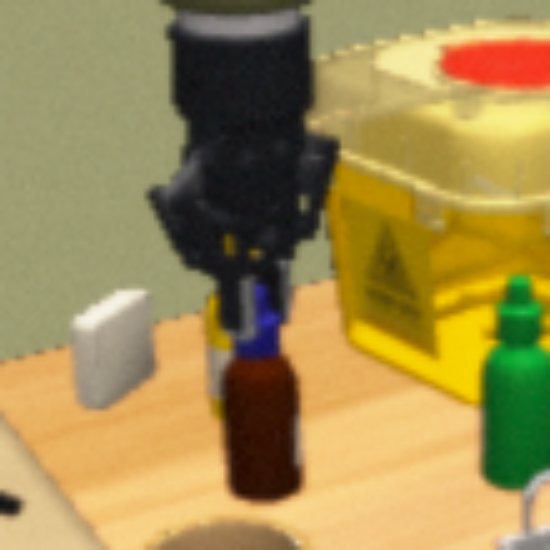

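Emit:
{"fn": "move_arm", "kwargs": {
  "targets": [
    [[0,0,0],[0,0,0],-1],
    [[0,0,0],[0,0,0],-1],
    [[0,0,0],[0,0,0.005],-1],
    [[0,0,0],[0,0,0.01],-1],
    [[0,0,0],[0,0,0.015],-1],
    [[0,0,0],[0,0,0.02],-1],
    [[0,0,0],[0,0,0.02],-1],
    [[0,0,0],[0,0,0.02],-1],
    [[0,0,0],[0,0,0.02],-1],
    [[0,0,0],[0,0,0.02],-1],
    [[0,0,0],[0,0,0],-1],
    [[0,0,0],[0,0,0],-1]
  ],
  "force": 90
}}

```text
t: 11.72
position: [0.4507, 0.1895, 0.1974]
ee_rot: [-0.0, 0.989, 0.147, 0.0]
force: [0.1, -0.3, -0.8]
width: 0.236
```

```bash
python3 - <<'E'
from h import *
import cv2
s,M=show()
p,W=cloud("scene")
cv2.imwrite("pics/s10.png",cv2.resize(p[60:200,220:330,::-1],None,fx=4,fy=4))
E
```

```text
t 11.7167 q [ 0.293 -0.176  1.786  0.     1.531 -0.002] p [0.4507 0.1895 0.1974] w 0.236 F [ 0.1 -0.3 -0.8]
[[ 0.957  0.291  0.   ]
 [ 0.291 -0.957  0.   ]
 [ 0.    -0.    -1.   ]]
```

View pics/s10.png

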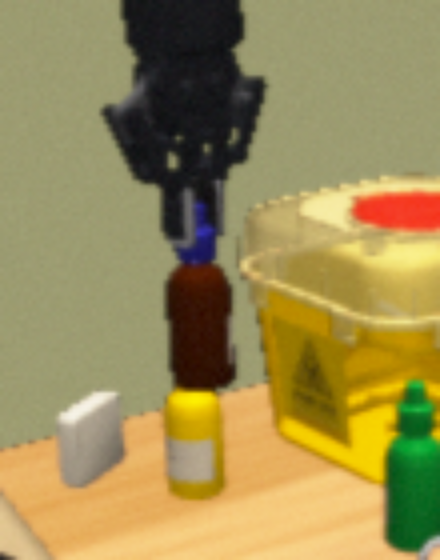

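```bash
cat > kin.py <<'E'
import numpy as np
from scipy.optimize import least_squares
from scipy.spatial.transform import Rotation as R
D=[([-1.22537567e+00,1.30510684e-01,1.48836463e+00,0,1.52302392,-0.0854],[0.25056549,-0.54506783,0.19513555])]
for l in open('log.txt'):
    a=eval(l); D.append((a[0],a[1]))
Ry=lambda t:R.from_euler('y',t).as_matrix(); Rz=lambda t:R.from_euler('z',t).as_matrix()
def fk(q,P):
    h,a1,L1,e,L2,d,o=P
    # z-axis-up chain
    A=Rz(q[0]); p=A@[a1,o,h]; A=A@Ry(q[1]); p=p+A@[0,0,L1]
    A=A@Ry(q[2]); p=p+A@[e,0,L2]; A=A@Rz(q[3])@Ry(q[4]); p=p+A@[0,0,d]; return p,A
def fit():
    f=lambda P:np.concatenate([fk(q,P)[0]-p for q,p in D]+[[1e-3*P[3],1e-3*P[1]]])
    s=least_squares(f,[.24,0,.335,0,.555,.36,.051]); return s.x,np.abs(s.fun).max()
E
python3 - <<'E'
from kin import *
P,e=fit(); print(P.round(4),e)
E
```

```text
[0.3181 0.     0.3691 0.0616 0.5534 0.4008 0.0512] 6.159980653885466e-05
```

```bash
python3 - <<'E'
from kin import *
P,e=fit()
for S in (.5,.65):
  for q2 in (-.8,-.6,-.4,-.2,0):
    for q5 in (.1,.3):
      q3=S-q2-q5
      if q3<.1: continue
      p,_=fk([0,q2,q3,0,q5,0],P); print(S,q2,round(q3,2),q5,p.round(3))
# current pose radial p, and candidate Cartesian plan in arm plane
def ik(r,z,pitch): # pitch = q2+q3+q5
    wr=r-P[5]*np.sin(pitch); wz=z-P[5]*np.cos(pitch)-P[0]
    Lf=np.hypot(P[4],P[3]); g=np.arctan2(P[3],P[4]); D=np.hypot(wr,wz)
    c=(D*D-P[2]**2-Lf**2)/(2*P[2]*Lf)
    if abs(c)>1: return None
    b=np.arccos(c); q3=b-g; q2=np.arctan2(wr,wz)-np.arctan2(Lf*np.sin(b),P[2]+Lf*np.cos(b)); return q2,q3,pitch-q2-q3
print(ik(.487,.1974,np.pi))
for n,(r0,z0,r1,z1) in dict(a=(.55,.45,.75,1.1),b=(.6,.5,.8,1.05),c=(.55,.5,.6,1.2),d=(.6,.45,.7,1.15)).items():
  for t in np.linspace(0,1,8):
    k=ik(r0+(r1-r0)*t,z0+(z1-z0)*t,np.pi-2.6*t); print(n,round(t,2),None if k is None else np.round(k,2))
E
```

```text
0.5 -0.8 1.2 0.1 [0.2   0.051 1.413]
0.5 -0.8 1.0 0.3 [0.098 0.051 1.457]
0.5 -0.6 1.0 0.1 [0.256 0.051 1.46 ]
0.5 -0.6 0.8 0.3 [0.154 0.051 1.505]
0.5 -0.4 0.8 0.1 [0.321 0.051 1.496]
0.5 -0.4 0.6 0.3 [0.219 0.051 1.54 ]
0.5 -0.2 0.6 0.1 [0.391 0.051 1.517]
0.5 -0.2 0.4 0.3 [0.289 0.051 1.562]
0.5 0 0.4 0.1 [0.464 0.051 1.525]
0.5 0 0.2 0.3 [0.362 0.051 1.569]
0.65 -0.8 1.35 0.1 [0.32  0.051 1.334]
0.65 -0.8 1.15 0.3 [0.225 0.051 1.393]
0.65 -0.6 1.15 0.1 [0.376 0.051 1.381]
0.65 -0.6 0.95 0.3 [0.282 0.051 1.441]
0.65 -0.4 0.95 0.1 [0.441 0.051 1.417]
0.65 -0.4 0.75 0.3 [0.346 0.051 1.476]
0.65 -0.2 0.75 0.1 [0.511 0.051 1.439]
0.65 -0.2 0.55 0.3 [0.417 0.051 1.498]
0.65 0 0.55 0.1 [0.584 0.051 1.446]
0.65 0 0.35 0.3 [0.49  0.051 1.505]
(np.float64(-0.1729623489890808), np.float64(1.783417046458318), np.float64(1.531137956120556))
a 0.0 [0.05 1.11 1.98]
a 0.14 [-0.19  1.22  1.75]
a 0.29 [-0.41  1.36  1.45]
a 0.43 [-0.59  1.52  1.09]
a 0.57 [-0.68  1.67  0.66]
a 0.71 [-0.63  1.75  0.16]
a 0.86 [-0.4   1.67 -0.36]
a 1.0 [-0.02  1.36 -0.79]
b 0.0 [0.25 0.8  2.1 ]
b 0.14 [-0.02  0.98  1.81]
b 0.29 [-0.26  1.2   1.46]
b 0.43 [-0.46  1.43  1.06]
b 0.57 [-0.56  1.62  0.6 ]
b 0.71 [-0.51  1.72  0.08]
b 0.86 [-0.27  1.64 -0.45]
b 1.0 [ 0.1   1.32 -0.88]
c 0.0 [0.1  0.96 2.08]
c 0.14 [-0.17  1.08  1.86]
c 0.29 [-0.41  1.22  1.59]
c 0.43 [-0.62  1.38  1.27]
c 0.57 [-0.76  1.54  0.87]
c 0.71 [-0.79  1.66  0.41]
c 0.86 [-0.65  1.66 -0.09]
c 1.0 [-0.36  1.46 -0.57]
d 0.0 [0.19 0.96 1.99]
d 0.14 [-0.09  1.11  1.75]
d 0.29 [-0.34  1.28  1.46]
d 0.43 [-0.54  1.45  1.12]
d 0.57 [-0.66  1.61  0.71]
d 0.71 [-0.65  1.69  0.24]
d 0.86 [-0.47  1.64 -0.26]
d 1.0 [-0.14  1.37 -0.7 ]
```

```bash
cat >> kin.py <<'E'
def ik(P,r,z,pitch):
    wr=r-P[5]*np.sin(pitch); wz=z-P[5]*np.cos(pitch)-P[0]
    Lf=np.hypot(P[4],P[3]); g=np.arctan2(P[3],P[4]); D=np.hypot(wr,wz)
    c=(D*D-P[2]**2-Lf**2)/(2*P[2]*Lf)
    b=np.arccos(c); q3=b-g; q2=np.arctan2(wr,wz)-np.arctan2(Lf*np.sin(b),P[2]+Lf*np.cos(b)); return np.array([q2,q3,pitch-q2-q3])
E
python3 - <<'E'
from kin import *; from h import *
p,W=cloud("top")
for v,u in [(10,300),(30,300),(60,250),(60,450)]: print(v,u,W[v,u].round(3))
p,W=cloud("scene"); S=W.reshape(-1,3); 
for v,u in [(30,300),(60,370),(50,60),(150,300),(20,430)]: print(v,u,W[v,u].round(3))
P,e=fit()
A=ik(P,.487,.42,np.pi); F=np.array([-.45,1.0,.15]); print(A,F.sum())
n=22
prev=None
for t in np.linspace(0,1,n+1):
    q=A+(F-A)*t; x,M=fk([0,q[0],q[1],0,q[2],0],P); b=x+M[:,2]*.066
    print(round(t,2),q.round(2),x.round(3),'bottom',b[[0,2]].round(3),'pitch',round(np.pi-q.sum(),2), '' if prev is None else (x-prev).round(4)); prev=x
E
```

```text
10 300 [ 1.4    0.087 -0.63 ]
30 300 [ 1.384  0.096 -0.757]
60 250 [ 1.269  0.321 -0.792]
60 450 [ 0.79  -0.262  0.176]
30 300 [0.757 0.476 0.422]
60 370 [1.086 0.472 0.299]
50 60 [0.048 0.474 0.409]
150 300 [0.598 0.258 0.095]
20 430 [1.402 0.455 0.434]
[-0.14301551  1.35368029  1.93092787] 0.7000000000000001
0.0 [-0.14  1.35  1.93] [0.487 0.051 0.42 ] bottom [0.487 0.354] pitch 0.0 
0.05 [-0.16  1.34  1.85] [0.522 0.051 0.438] bottom [0.529 0.372] pitch 0.11 [0.0349 0.     0.0178]
0.09 [-0.17  1.32  1.77] [0.556 0.051 0.46 ] bottom [0.57  0.396] pitch 0.22 [0.0339 0.     0.0225]
0.14 [-0.18  1.31  1.69] [0.588 0.051 0.487] bottom [0.61  0.425] pitch 0.33 [0.0324 0.     0.0271]
0.18 [-0.2   1.29  1.61] [0.618 0.051 0.519] bottom [0.647 0.459] pitch 0.44 [0.0303 0.     0.0315]
0.23 [-0.21  1.27  1.53] [0.646 0.051 0.555] bottom [0.681 0.499] pitch 0.55 [0.0277 0.     0.0357]
0.27 [-0.23  1.26  1.45] [0.671 0.051 0.594] bottom [0.712 0.543] pitch 0.67 [0.0247 0.     0.0397]
0.32 [-0.24  1.24  1.36] [0.692 0.051 0.638] bottom [0.738 0.591] pitch 0.78 [0.0212 0.     0.0433]
0.36 [-0.25 
[... 813 characters left out ...]
1   0.64] [0.675 0.051 1.115] bottom [0.74  1.129] pitch 1.78 [-0.0224  0.      0.0548]
0.77 [-0.38  1.08  0.55] [0.648 0.051 1.169] bottom [0.71  1.189] pitch 1.89 [-0.0276  0.      0.0534]
0.82 [-0.39  1.06  0.47] [0.615 0.051 1.22 ] bottom [0.675 1.248] pitch 2.0 [-0.0326  0.      0.0514]
0.86 [-0.41  1.05  0.39] [0.578 0.051 1.269] bottom [0.634 1.303] pitch 2.11 [-0.0374  0.      0.049 ]
0.91 [-0.42  1.03  0.31] [0.536 0.051 1.315] bottom [0.588 1.355] pitch 2.22 [-0.042  0.     0.046]
0.95 [-0.44  1.02  0.23] [0.489 0.051 1.358] bottom [0.537 1.403] pitch 2.33 [-0.0462  0.      0.0426]
1.0 [-0.45  1.    0.15] [0.439 0.051 1.397] bottom [0.482 1.447] pitch 2.44 [-0.0501  0.      0.0387]
```

Emit:
{"fn": "move_arm", "kwargs": {
  "targets": [
    [[0,0,0],[0,0,0.02],-1],
    [[0,0,0],[0,0,0.03],-1],
    [[0,0,0],[0,0,0.03],-1],
    [[0,0,0],[0,0,0.03],-1],
    [[0,0,-0.029],[0.0036,-0.0139,0.011],-1],
    [[0,0,-0.029],[0.0036,-0.0139,0.011],-1],
    [[0,0,-0.029],[0.0036,-0.0139,0.011],-1],
    [[0,0,-0.029],[0.0036,-0.0139,0.011],-1],
    [[0,0,-0.029],[0.0036,-0.0139,0.011],-1],
    [[0,0,-0.03],[0.0036,-0.0139,0.011],-1],
    [[0,0,-0.03],[0.0036,-0.0139,0.011],-1],
    [[0,0,-0.03],[0.0036,-0.0139,0.011],-1],
    [[0,0,-0.029],[0.0036,-0.0139,0.011],-1],
    [[0,0,-0.029],[0.0036,-0.0139,0.011],-1],
    [[0,0,0],[0,0,0],-1],
    [[0,0,0],[0,0,0],-1]
  ]
}}

```text
t: 13.2
position: [0.486, 0.0498, 0.4148]
ee_rot: [-0.0, 1.0, 0.001, -0.002]
force: [-0.1, -0.1, -0.7]
width: 0.235
```

```bash
python3 - <<'E'
from kin import *; from h import *
s,M=show()
P,e=fit(); q0=s['joint_positions']
A=q0[[1,2,4]]; F=np.array([-.45,1.0,.15]); n=34
prev=None
for t in np.linspace(0,1,n+1):
    q=A+(F-A)*t; x,_=fk([q0[0],q[0],q[1],0,q[2],0],P)
    if prev is not None: print(f"[[0, {-(A-F).sum()/n:.4f}, 0], [{x[0]-prev[0]:.3f}, 0, {x[2]-prev[2]:.3f}], -1],",end=' ')
    prev=x
E
```

```text
t 13.2 q [-0.003 -0.145  1.365  0.     1.926 -0.004] p [0.486  0.0498 0.4148] w 0.235 F [-0.1 -0.1 -0.7]
[[ 1.     0.001 -0.004]
 [ 0.001 -1.     0.   ]
 [-0.004 -0.    -1.   ]]
[[0, -0.0719, 0], [0.023, 0, 0.011], -1], [[0, -0.0719, 0], [0.022, 0, 0.013], -1], [[0, -0.0719, 0], [0.022, 0, 0.015], -1], [[0, -0.0719, 0], [0.021, 0, 0.017], -1], [[0, -0.0719, 0], [0.021, 0, 0.019], -1], [[0, -0.0719, 0], [0.020, 0, 0.021], -1], [[0, -0.0719, 0], [0.019, 0, 0.022], -1], [[0, -0.0719, 0], [0.017, 0, 0.024], -1], [[0, -0.0719, 0], [0.016, 0, 0.026], -1], [[0, -0.0719, 0], [0.015, 0, 0.027], -1], [[0, -0.0719, 0], [0.013, 0, 0.029], -1], [[0, -0.0719, 0], [0.011, 0, 0.030], -1], [[0, -0.0719, 0], [0.010, 0, 0.031], -1], [[0, -0.0719, 0], [0.008, 0, 0.032], -1], [[0, -0.0719, 0], [0.006, 0, 0.033], -1], [[0, -0.0719, 0], [0.004, 0, 0.034], -1], [[0, -0.0719, 0], [0.002, 0, 0.035], -1], [[0, -0.0719, 0], [-0.000, 0, 0.036], -1], [[0, -0.0719, 0], [-0.002, 0, 0.036], -1], [[0, -0.0719, 0], [-0.005, 0, 0.036], -1], [[0, -0.0719, 0], [-0.007, 0, 0.036], -1], [[0, -0.0719, 0], [-0.009, 0, 0.036], -1], [[0, -0.0719, 0], [-0.011, 0, 0.036], -1], [[0, -0.0719, 0], [-0.014, 0, 0.036], -1], [[0, -0.0719, 0], [-0.016, 0, 0.035], -1], [[0, -0.0719, 0], [-0.018, 0, 0.035], -1], [[0, -0.0719, 0], [-0.020, 0, 0.034], -1], [[0, -0.0719, 0], [-0.022, 0, 0.033], -1], [[0, -0.0719, 0], [-0.024, 0, 0.032], -1], [[0, -0.0719, 0], [-0.026, 0, 0.031], -1], [[0, -0.0719, 0], [-0.028, 0, 0.029], -1], [[0, -0.0719, 0], [-0.030, 0, 0.028], -1], [[0, -0.0719, 0], [-0.031, 0, 0.026], -1], [[0, -0.0719, 0], [-0.033, 0, 0.025], -1],
```

Emit:
{"fn": "move_arm", "kwargs": {
  "targets": [
    [[0,-0.072,0],[0.023,0,0.011],-1],
    [[0,-0.072,0],[0.022,0,0.013],-1],
    [[0,-0.072,0],[0.022,0,0.015],-1],
    [[0,-0.072,0],[0.021,0,0.017],-1],
    [[0,-0.072,0],[0.021,0,0.019],-1],
    [[0,-0.072,0],[0.02,0,0.021],-1],
    [[0,-0.072,0],[0.019,0,0.022],-1],
    [[0,-0.072,0],[0.017,0,0.024],-1],
    [[0,-0.072,0],[0.016,0,0.026],-1],
    [[0,-0.072,0],[0.015,0,0.027],-1],
    [[0,-0.072,0],[0.013,0,0.029],-1],
    [[0,-0.072,0],[0.011,0,0.03],-1],
    [[0,-0.072,0],[0.01,0,0.031],-1],
    [[0,-0.072,0],[0.008,0,0.032],-1],
    [[0,-0.072,0],[0.006,0,0.033],-1],
    [[0,-0.072,0],[0.004,0,0.034],-1],
    [[0,-0.072,0],[0.002,0,0.035],-1],
    [[0,0,0],[0,0,0],-1],
    [[0,0,0],[0,0,0],-1]
  ]
}}

```text
t: 14.78
position: [0.7353, 0.0514, 0.8344]
ee_rot: [0.0, 0.819, 0.001, 0.573]
force: [0.2, 0.5, -2.0]
width: 0.24
```

```bash
python3 - <<'E'
from kin import *; from h import *
import cv2
s,M=show()
p,W=cloud("scene")
cv2.imwrite("pics/s11.png",p[:,:,::-1])
E
```

```text
t 14.7833 q [-1.000e-03 -3.010e-01  1.189e+00  3.000e-03  1.033e+00 -4.000e-03] p [0.7353 0.0514 0.8344] w 0.24 F [ 0.2  0.5 -2. ]
[[ 0.343  0.002  0.939]
 [ 0.002 -1.     0.002]
 [ 0.939  0.002 -0.343]]
```

View pics/s11.png

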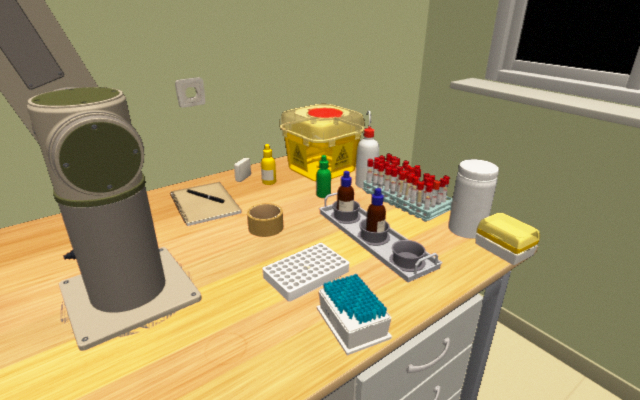

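The bottle is above the camera's view now. The jaw opening of 0.24 and the force of about 2 N downward show it is still held.

Emit:
{"fn": "move_arm", "kwargs": {
  "targets": [
    [[0,-0.072,0],[0,0,0.036],-1],
    [[0,-0.072,0],[-0.002,0,0.036],-1],
    [[0,-0.072,0],[-0.005,0,0.036],-1],
    [[0,-0.072,0],[-0.007,0,0.036],-1],
    [[0,-0.072,0],[-0.009,0,0.036],-1],
    [[0,-0.072,0],[-0.011,0,0.036],-1],
    [[0,-0.072,0],[-0.014,0,0.036],-1],
    [[0,-0.072,0],[-0.016,0,0.035],-1],
    [[0,-0.072,0],[-0.018,0,0.035],-1],
    [[0,-0.072,0],[-0.02,0,0.034],-1],
    [[0,-0.072,0],[-0.022,0,0.033],-1],
    [[0,-0.072,0],[-0.024,0,0.032],-1],
    [[0,-0.072,0],[-0.026,0,0.031],-1],
    [[0,-0.072,0],[-0.028,0,0.029],-1],
    [[0,-0.072,0],[-0.03,0,0.028],-1],
    [[0,-0.072,0],[-0.031,0,0.026],-1],
    [[0,-0.072,0],[-0.033,0,0.025],-1],
    [[0,0,0],[0,0,0],-1],
    [[0,0,0],[0,0,0],-1],
    [[0,0,0],[0,0,0],-1]
  ]
}}

```text
t: 16.5
position: [0.4432, 0.0504, 1.3924]
ee_rot: [0.001, 0.344, 0.0, 0.939]
force: [1.0, -0.9, -1.4]
width: 0.236
```

```bash
python3 - <<'E'
from kin import *; from h import *
s,M=show()
print(np.degrees(np.arccos(-M[2,2])))
E
```

```text
t 16.5 q [-0.005 -0.453  1.013  0.024  0.142 -0.022] p [0.4432 0.0504 1.3924] w 0.236 F [ 1.  -0.9 -1.4]
[[-0.764 -0.001  0.645]
 [ 0.002 -1.     0.   ]
 [ 0.645  0.001  0.764]]
139.80115788607594
```

Bottle axis is about 140° from upright. I'll hold here for over 2 s.

Emit:
{"fn": "move_arm", "kwargs": {
  "targets": [
    [[0,0,0],[0,0,0],-1],
    [[0,0,0],[0,0,0],-1],
    [[0,0,0],[0,0,0],-1],
    [[0,0,0],[0,0,0],-1],
    [[0,0,0],[0,0,0],-1],
    [[0,0,0],[0,0,0],-1],
    [[0,0,0],[0,0,0],-1],
    [[0,0,0],[0,0,0],-1],
    [[0,0,0],[0,0,0],-1],
    [[0,0,0],[0,0,0],-1],
    [[0,0,0],[0,0,0],-1],
    [[0,0,0],[0,0,0],-1],
    [[0,0,0],[0,0,0],-1]
  ]
}}

```text
t: 17.58
position: [0.4399, 0.0502, 1.3948]
ee_rot: [0.001, 0.341, 0.0, 0.94]
force: [0.8, -0.5, -1.0]
width: 0.236
```

Emit:
{"fn": "move_arm", "kwargs": {
  "targets": [
    [[0,0,0],[0,0,0],-1],
    [[0,0,0],[0,0,0],-1],
    [[0,0,0],[0,0,0],-1],
    [[0,0,0],[0,0,0],-1],
    [[0,0,0],[0,0,0],-1],
    [[0,0,0],[0,0,0],-1],
    [[0,0,0],[0,0,0],-1],
    [[0,0,0],[0,0,0],-1],
    [[0,0,0],[0,0,0],-1],
    [[0,0,0],[0,0,0],-1],
    [[0,0,0],[0,0,0],-1],
    [[0,0,0],[0,0,0],-1],
    [[0,0,0],[0,0,0],-1],
    [[0,0,0],[0,0,0],-1]
  ]
}}

```text
t: 18.75
position: [0.4399, 0.0502, 1.3948]
ee_rot: [0.001, 0.341, 0.0, 0.94]
force: [0.8, 0.4, -1.2]
width: 0.24
```

Emit:
{"fn": "move_arm", "kwargs": {
  "targets": [
    [[0,0.072,0],[0.033,0,-0.025],-1],
    [[0,0.072,0],[0.031,0,-0.026],-1],
    [[0,0.072,0],[0.03,0,-0.028],-1],
    [[0,0.072,0],[0.028,0,-0.029],-1],
    [[0,0.072,0],[0.026,0,-0.031],-1],
    [[0,0.072,0],[0.024,0,-0.032],-1],
    [[0,0.072,0],[0.022,0,-0.033],-1],
    [[0,0.072,0],[0.02,0,-0.034],-1],
    [[0,0.072,0],[0.018,0,-0.035],-1],
    [[0,0.072,0],[0.016,0,-0.035],-1],
    [[0,0.072,0],[0.014,0,-0.036],-1],
    [[0,0.072,0],[0.011,0,-0.036],-1],
    [[0,0.072,0],[0.009,0,-0.036],-1],
    [[0,0.072,0],[0.007,0,-0.036],-1],
    [[0,0.072,0],[0.005,0,-0.036],-1],
    [[0,0.072,0],[0.002,0,-0.036],-1],
    [[0,0.072,0],[0,0,-0.036],-1],
    [[0,0,0],[0,0,0],-1]
  ]
}}

```text
t: 20.25
position: [0.738, 0.0502, 0.8256]
ee_rot: [0.001, 0.823, 0.001, 0.568]
force: [1.0, -0.6, -2.7]
width: 0.237
```

Emit:
{"fn": "move_arm", "kwargs": {
  "targets": [
    [[0,0.072,0],[-0.002,0,-0.035],-1],
    [[0,0.072,0],[-0.004,0,-0.034],-1],
    [[0,0.072,0],[-0.006,0,-0.033],-1],
    [[0,0.072,0],[-0.008,0,-0.032],-1],
    [[0,0.072,0],[-0.01,0,-0.031],-1],
    [[0,0.072,0],[-0.011,0,-0.03],-1],
    [[0,0.072,0],[-0.013,0,-0.029],-1],
    [[0,0.072,0],[-0.015,0,-0.027],-1],
    [[0,0.072,0],[-0.016,0,-0.026],-1],
    [[0,0.072,0],[-0.017,0,-0.024],-1],
    [[0,0.072,0],[-0.019,0,-0.022],-1],
    [[0,0.072,0],[-0.02,0,-0.021],-1],
    [[0,0.072,0],[-0.021,0,-0.019],-1],
    [[0,0.072,0],[-0.021,0,-0.017],-1],
    [[0,0.072,0],[-0.022,0,-0.015],-1],
    [[0,0.072,0],[-0.022,0,-0.013],-1],
    [[0,0.072,0],[-0.023,0,-0.011],-1],
    [[0,0,0],[0,0,0],-1],
    [[0,0,0],[0,0,0],-1]
  ]
}}

```text
t: 21.83
position: [0.4874, 0.0503, 0.4159]
ee_rot: [-0.0, 1.0, 0.001, 0.001]
force: [0.2, -0.1, -0.5]
width: 0.236
```

```bash
python3 - <<'E'
from kin import *; from h import *
import cv2
s,M=show()
p,W=cloud("scene")
cv2.imwrite("pics/s12.png",p[:,:,::-1])
E
```

```text
t 21.8333 q [-0.002 -0.146  1.364  0.     1.922 -0.004] p [0.4874 0.0503 0.4159] w 0.236 F [ 0.2 -0.1 -0.5]
[[ 1.     0.002  0.001]
 [ 0.002 -1.     0.   ]
 [ 0.001 -0.    -1.   ]]
```

View pics/s12.png

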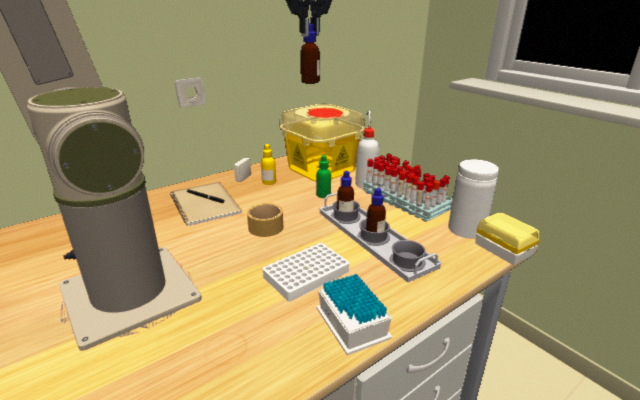

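Emit:
{"fn": "move_arm", "kwargs": {
  "targets": [
    [[0,0,0],[0.0024,-0.0226,0],-1],
    [[0,0,0],[0.0024,-0.0226,0],-1],
    [[0,0,0],[0.0024,-0.0226,0],-1],
    [[0,0,0],[0.0024,-0.0226,0],-1],
    [[0,0,0],[0.0024,-0.0226,0],-1],
    [[0,0,0],[0.0024,-0.0226,0],-1],
    [[0,0,0],[0.0024,-0.0226,0],-1],
    [[0,0,0],[0.0024,-0.0226,0],-1],
    [[0,0,0],[0.0024,-0.0226,0],-1],
    [[0,0,0],[0.0024,-0.0226,-0.01],-1],
    [[0,0,0],[0.0024,-0.0226,-0.02],-1],
    [[0,0,0],[0.0024,-0.0226,-0.03],-1],
    [[0,0,0],[0.0024,-0.0226,-0.03],-1],
    [[0,0,0],[0.0024,-0.0226,-0.03],-1],
    [[0,0,0],[0,0,-0.03],-1],
    [[0,0,0],[0,0,-0.02],-1],
    [[0,0,0],[0,0,0],-1],
    [[0,0,0],[0,0,0],-1],
    [[0,0,0],[0,0,0],-1]
  ]
}}

```text
t: 23.47
position: [0.5209, -0.2668, 0.2487]
ee_rot: [0.001, 1.0, 0.001, 0.001]
force: [0.7, 0.2, -1.2]
width: 0.238
```

```bash
python3 - <<'E'
from h import *
import cv2
s,M=show(); x=s['position']
p,W=cloud("scene"); p2,W2=cloud("top")
for n,w in (("scene",W),("top",W2)):
    S=w.reshape(-1,3)
    for lo in (.12,.14,.16,.18,.2,.22,.24):
        X=S[(np.hypot(S[:,0]-x[0],S[:,1]-x[1])<.035)&(S[:,2]>lo)&(S[:,2]<lo+.02)]
        if len(X)>8: print(n,lo,len(X),X[:,2].min().round(4),X.mean(0).round(4),*[np.round(k,4) for k in circ(X[:,:2])])
cv2.imwrite("pics/s13.png",np.hstack([cv2.resize(p[100:300,330:490,::-1],(480,600)),cv2.resize(p2[140:260,400:464,::-1],(320,600))]))
E
```

```text
t 23.4667 q [-5.600e-01  7.100e-02  1.455e+00 -1.000e-03  1.613e+00 -5.620e-01] p [ 0.5209 -0.2668  0.2487] w 0.238 F [ 0.7  0.2 -1.2]
[[ 1.     0.002  0.002]
 [ 0.002 -1.    -0.003]
 [ 0.002  0.003 -1.   ]]
scene 0.18 144 0.1823 [ 0.5078 -0.2775  0.1928] [ 0.5211 -0.267 ] 0.0214
scene 0.2 215 0.2 [ 0.5078 -0.2773  0.2102] [ 0.5209 -0.267 ] 0.0216
scene 0.22 220 0.2203 [ 0.5077 -0.2773  0.2303] [ 0.5209 -0.2666] 0.0219
scene 0.24 231 0.2402 [ 0.5079 -0.2768  0.2503] [ 0.5203 -0.2669] 0.0209
top 0.18 46 0.1853 [ 0.5128 -0.2491  0.1938] [ 0.5209 -0.2654] 0.0225
top 0.2 80 0.2004 [ 0.5138 -0.2488  0.21  ] [ 0.5207 -0.2653] 0.0224
top 0.22 85 0.2203 [ 0.5135 -0.249   0.2303] [ 0.5205 -0.2652] 0.0225
top 0.24 147 0.2401 [ 0.5143 -0.2501  0.252 ] [ 0.52   -0.2644] 0.021
```

View pics/s13.png

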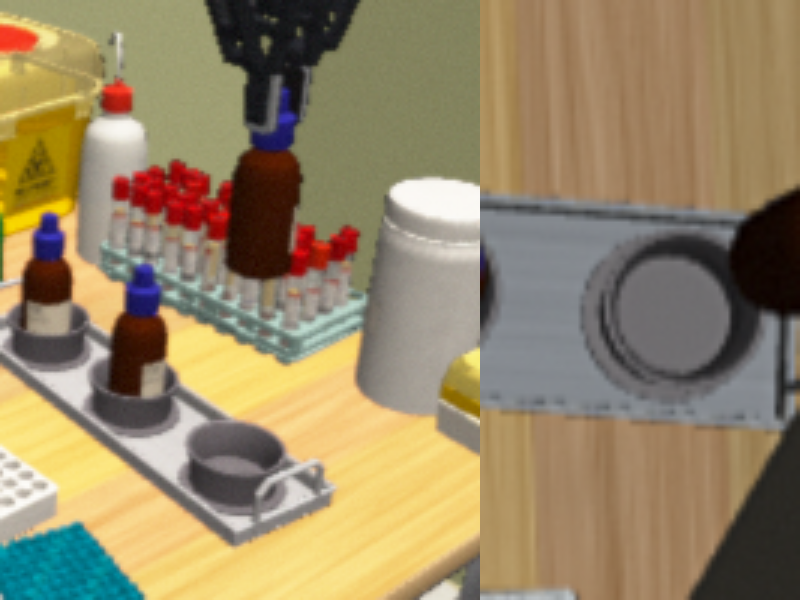

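Emit:
{"fn": "move_arm", "kwargs": {
  "targets": [
    [[0,0,0],[0,0.0005,-0.02],-1],
    [[0,0,0],[0,0,-0.02],-1],
    [[0,0,0],[0,0,-0.02],-1],
    [[0,0,0],[0,0,-0.02],-1],
    [[0,0,0],[0,0,-0.02],-1],
    [[0,0,0],[0,0,-0.02],-1],
    [[0,0,0],[0,0,-0.02],-1],
    [[0,0,0],[0,0,-0.015],-1],
    [[0,0,0],[0,0,-0.008],-1],
    [[0,0,0],[0,0,0],-1],
    [[0,0,0],[0,0,0],-1],
    [[0,0,0],[0,0,0],-1]
  ]
}}

```text
t: 24.57
position: [0.5208, -0.2664, 0.0849]
ee_rot: [0.001, 1.0, 0.001, 0.0]
force: [0.6, -0.1, -1.8]
width: 0.239
```

```bash
python3 - <<'E'
from h import *
import cv2
s,M=show(); x=s['position']
p,W=cloud("scene")
S=W.reshape(-1,3)
for lo in (.04,.05,.06,.07,.08):
    X=S[(np.hypot(S[:,0]-x[0],S[:,1]-x[1])<.03)&(S[:,2]>lo)&(S[:,2]<lo+.01)]
    if len(X)>8: print(lo,len(X),*[np.round(k,4) for k in circ(X[:,:2])])
cv2.imwrite("pics/s14.png",cv2.resize(p[120:300,330:490,::-1],(480,540)))
E
```

```text
t 24.5667 q [-5.600e-01  1.670e-01  1.653e+00 -1.000e-03  1.320e+00 -5.610e-01] p [ 0.5208 -0.2664  0.0849] w 0.239 F [ 0.6 -0.1 -1.8]
[[ 1.     0.002  0.   ]
 [ 0.002 -1.    -0.002]
 [ 0.     0.002 -1.   ]]
0.04 85 [ 0.5204 -0.2661] 0.0215
0.05 80 [ 0.5205 -0.2662] 0.0216
0.06 83 [ 0.5206 -0.266 ] 0.0218
0.07 85 [ 0.5199 -0.2667] 0.0212
0.08 92 [ 0.5206 -0.2659] 0.0217
```

View pics/s14.png

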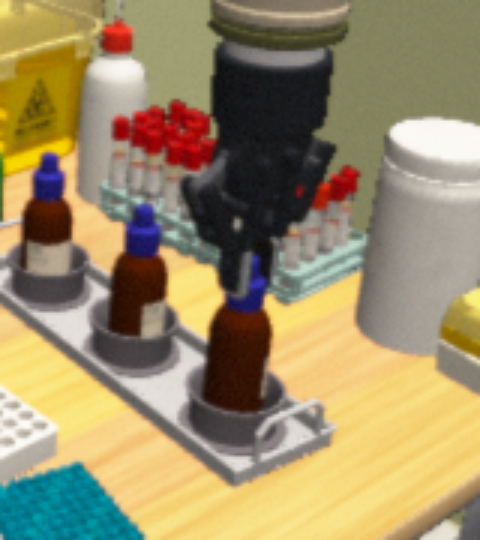

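Bottle is in the cup, about 10 mm above the floor and centred. I'll lower slowly and watch the force.

Emit:
{"fn": "move_arm", "kwargs": {
  "targets": [
    [[0,0,0],[0,0,-0.003],-1],
    [[0,0,0],[0,0,-0.003],-1],
    [[0,0,0],[0,0,-0.001],-1],
    [[0,0,0],[0,0,-0.001],-1],
    [[0,0,0],[0,0,0],-1],
    [[0,0,0],[0,0,0],-1],
    [[0,0,0],[0,0,0],-1]
  ]
}}

```text
t: 25.2
position: [0.5195, -0.2657, 0.0749]
ee_rot: [0.0, 1.0, 0.001, -0.001]
force: [0.0, 0.0, 0.7]
width: 0.238
```

Emit:
{"fn": "move_arm", "kwargs": {
  "targets": [
    [[0,0,0],[0,0,-0.001],-1],
    [[0,0,0],[0,0,0],-1],
    [[0,0,0],[0,0,0],-1]
  ]
}}

```text
t: 25.45
position: [0.5199, -0.2659, 0.0748]
ee_rot: [0.0, 1.0, 0.001, -0.001]
force: [-1.6, 1.3, 6.4]
width: 0.237
```

Contact at 6 N upward, so the bottle is on the floor. Releasing.

Emit:
{"fn": "move_arm", "kwargs": {
  "targets": [
    [[0,0,0],[0,0,0.0005],-0.5],
    [[0,0,0],[0,0,0],-0.4],
    [[0,0,0],[0,0,0],-0.3],
    [[0,0,0],[0,0,0],-0.1],
    [[0,0,0],[0,0,0],0],
    [[0,0,0],[0,0,0],0.1],
    [[0,0,0],[0,0,0],0.1],
    [[0,0,0],[0,0,0],0.1],
    [[0,0,0],[0,0,0],0.1]
  ],
  "force": 20
}}

```text
t: 26.2
position: [0.5195, -0.2656, 0.0742]
ee_rot: [-0.0, 1.0, 0.001, -0.001]
force: [-0.1, 0.2, 0.8]
width: 0.548
```

```bash
python3 - <<'E'
from h import *
import cv2
s,M=show()
p,W=cloud("scene")
cv2.imwrite("pics/s15.png",cv2.resize(p[120:300,330:490,::-1],(480,540)))
E
```

```text
t 26.2 q [-5.600e-01  1.770e-01  1.663e+00 -1.000e-03  1.304e+00 -5.610e-01] p [ 0.5195 -0.2656  0.0742] w 0.548 F [-0.1  0.2  0.8]
[[ 1.     0.002 -0.003]
 [ 0.002 -1.     0.   ]
 [-0.003 -0.    -1.   ]]
```

View pics/s15.png

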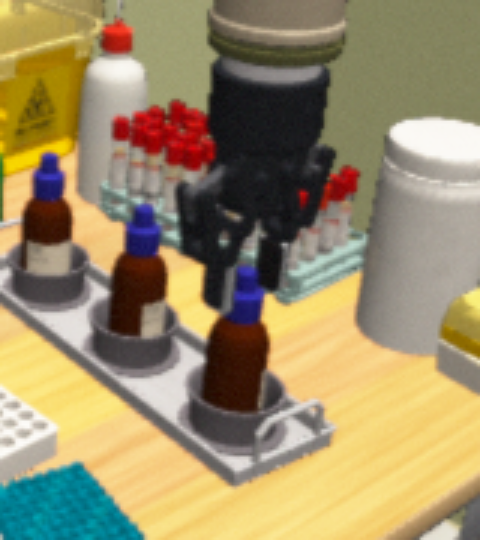

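Released and upright. I'll open fully and retreat straight up.

Emit:
{"fn": "move_arm", "kwargs": {
  "targets": [
    [[0,0,0],[0,0,0],0.6],
    [[0,0,0],[0,0,0],0.8],
    [[0,0,0],[0,0,0],0.8],
    [[0,0,0],[0,0,0.01],0.8],
    [[0,0,0],[0,0,0.02],0.8],
    [[0,0,0],[0,0,0.03],0.8],
    [[0,0,0],[0,0,0.03],0.8],
    [[0,0,0],[0,0,0.03],0.8],
    [[0,0,0],[0,0,0.03],0.8],
    [[0,0,0],[0,0,0.03],0.8],
    [[0,0,0],[0,0,0.03],0.8],
    [[0,0,0],[-0.02,0,0.02],0.8],
    [[0,0,0],[0,0,0],0.8],
    [[0,0,0],[0,0,0],0.8],
    [[0,0,0],[0,0,0],0.8]
  ]
}}

```text
t: 27.5
position: [0.4994, -0.2656, 0.3042]
ee_rot: [-0.0, 1.0, 0.001, -0.001]
force: [-0.2, 0.7, -0.0]
width: 0.901
```

```bash
python3 - <<'E'
from h import *
import cv2
s,M=show()
p,W=cloud("scene"); S=W.reshape(-1,3)
for c in [(.5207,-.2655),(.5324,-.1466),(.5434,-.0269)]:
    Y=S[(np.hypot(S[:,0]-c[0],S[:,1]-c[1])<.03)&(S[:,2]<.15)]
    print("cup",c,"top z",Y[:,2].max().round(4))
    for lo,hi in ((.045,.06),(.06,.08)):
        X=Y[(Y[:,2]>lo)&(Y[:,2]<hi)]; print(lo,len(X),*[np.round(k,4) for k in circ(X[:,:2])])
print(place_of("bottle_out","scene"))
cv2.imwrite("pics/s16.png",p[:,:,::-1])
E
```

```text
t 27.5 q [-5.790e-01  2.100e-02  1.407e+00 -1.000e-03  1.716e+00 -5.800e-01] p [ 0.4994 -0.2656  0.3042] w 0.901 F [-0.2  0.7 -0. ]
[[ 1.     0.002 -0.002]
 [ 0.002 -1.     0.   ]
 [-0.002 -0.    -1.   ]]
cup (0.5207, -0.2655) top z 0.1367
0.045 123 [ 0.5202 -0.2656] 0.0216
0.06 179 [ 0.5203 -0.2653] 0.0217
cup (0.5324, -0.1466) top z 0.137
0.045 100 [ 0.5332 -0.1505] 0.0211
0.06 148 [ 0.5334 -0.1505] 0.0208
cup (0.5434, -0.0269) top z 0.1374
0.045 88 [ 0.5409 -0.0282] 0.0211
0.06 115 [ 0.5411 -0.0289] 0.0205
[{'position': [0.5746, 0.1156, 0.0033], 'conf': 0.86}, {'position': [0.5199, -0.2674, 0.0124], 'conf': 0.85}, {'position': [0.4955, 0.2904, 0.0039], 'conf': 0.71}]
```

View pics/s16.png

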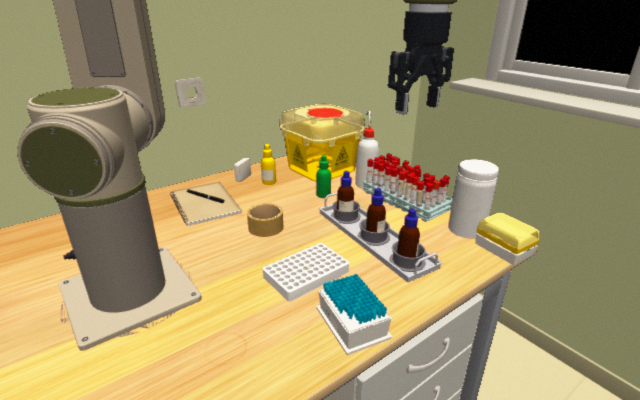

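The bottle stands upright and centred in the cup at pixel (409,240), its top at z 0.137 like the other two. The arm is clear, so I'm handing in.

```bash
python3 -c "
from cell import *
print(close_job())"
```

```text
the job is handed in; nothing more can be done
None
```

I took the amber bottle by its cap and tipped it to about 140° from upright. I held it there a little over 2 s, then turned it upright and set it down in the empty cup at the robot-right end of the caddy. The job was handed in at about 27.6 s; it reports no verdict.

**Last checks, from the depth image:**
- **bottle_out:** its axis is at (0.520, -0.266) against a cup centre of (0.521, -0.266). It is upright, and its top is at z 0.137, level with the other two bottles, so it sits on the cup floor.
- **The other two bottles:** both look upright and where they were.
- **Gripper:** open and well clear, with no contact force.

**What disagreed or went wrong:**
- **TCP offset:** the reported TCP lay about 40 mm beyond the fingertips as seen by the cameras. I went by the images.
- **First grip:** the first attempt closed on the bottle's shoulders at about 6 N, so I reopened and gripped 12 mm higher.
- **Tilt angle:** the bottle was out of camera view while inverted. The 140° comes from the tool pose, and that it was still held from the jaw opening and the force reading.

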